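# Park a cutting template on the bent rail

## Task

Take the flap template (the wide one with the rounded lower corners) out of the wooden rack, hang it by its hook on the long open arm of the template rail and let go of it so that it hangs there by itself. Then slide it along the rail, round the bend and over the low keeper ring, until it is parked between the ring and the end plate, hanging freely. Leave the other template standing in its groove and the thread cone upright.

Things in the scene. Friction and masses are not known exactly. Their poses are not given: they have to be found in the camera images.
- template_rail: fixed steel rail: 14 mm round tube bent to a level L, tube axis 230 mm above the table. Origin on the table under the corner where the two arms' axes would cross. Long open arm: x=0, y from -245 to -70 mm, ends in a post at y=-270. Bend: radius 70 mm about (70,-70). Short arm: y=0, x from 70 to 153 mm, post at x=178. Flanges 64 mm wide at the feet
- rail_start (a point): on the tube's axis on the long open arm, 150 mm before the corner of the L: a good place to hang a template. Axes as the rail's; the bend lies towards +y. Hooks go on and off only on the long arm: from the middle of the bend onward a 4 mm thick fin under the tube reaches 21 mm below its axis, too deep for a hook's mouth
- parking_place (a point): on the tube's axis in the middle of the parking place on the short arm, 121.5 mm past the corner; axes as the rail's. Towards +x, 10.5 mm away, the face of the steel end plate (64 mm wide, from 56 mm below to 12 mm above the axis, a rigid stop); towards -x the black keeper ring (from -26 to -10.5 mm, 2.2 mm proud of the tube, gentle ramp on the bend side, steep on this side)
- template_rack: fixed dark wooden block 150 x 130 x 33 mm, origin at the centre of its underside; two grooves along x, 9.5 mm wide and 25 mm deep, at y = +37.5 and -37.5 mm; a template stands in each, either may be in either
- flap_template: template to park: light plywood board 130 wide (x), 8 thick (y), 100 mm high (z), lower corners rounded at 40 mm radius, 0.10 to 0.20 kg. Origin at the middle of its bottom edge, z up to the hook; straight top edge at z=100 mm. Steel clip of the hook on the board from x=5 to 23 mm, z=75 to 102 mm, 10.5 mm thick. Board and hook slide on the rail with a friction of about 0.6
- hook_seat (a point): where the tube's axis lies once the hook rests on it: x=0, z=135 mm of the flap template, same axes. Hook of 6 mm rod in the board's plane: stem at x=+14, bow 22 mm wide inside, top at z=148; tip at x=-14 ends at z=122, so the mouth between tip and board is 22 mm high and opens to -x; a tube axis at z=111 passes through it. It may hang either way round
- panel_template: the other template, to be left alone: plain rectangular board 90 x 8 x 100 mm with the same hook, origin at the middle of its bottom edge, x across the board, z up
- thread_cone: loose cone of thread, 76 x 88 mm, 150 mm high, origin at the centre of its underside; a bystander inside the L of the rail
Things that resemble listed ones, but are neither listed nor needed, are in the scene too. What is shaped like the flap_template but turquoise is not meant.

How it is judged (in metres and radians):
On the way, in this order (a step that is already met when the one before it is completed fails the run):
1. the flap template hangs by its hook from the long open arm, let go by the fingers (x of hook_seat in the frame of template_rail between -0.012 and 0.012 m and y of hook_seat in the frame of template_rail between -0.26 and -0.06 m and height (world z) of hook_seat between 0.22 and 0.24 m and angle between flap_template's own z axis and vertical below 0.3 rad and contact force between the fingers and flap_template below 0.1 N), for 0.2 s.
2. it slides through the bend, hanging on the rail (x of hook_seat in the frame of template_rail between 0.012 and 0.085 m and y of hook_seat in the frame of template_rail between -0.06 and 0.015 m and height (world z) of hook_seat between 0.215 and 0.245 m), for 0.1 s.
At the end, for the whole second after the job is handed in: The hook's bow rests on the tube between ring and end plate (within 10 mm of the middle along the rail, 9 mm across, 6 mm in height); template within 0.15 rad of upright, at rest, untouched; the panel template within 15 mm of its start, upright; thread cone upright (x of hook_seat in the frame of parking_place between -0.01 and 0.01 m and y of hook_seat in the frame of parking_place between -0.009 and 0.009 m and z of hook_seat in the frame of parking_place between -0.006 and 0.006 m and angle between each of flap_template, panel_template's own z axis and vertical below 0.15 rad and linear speed of flap_template below 0.05 m/s and contact force between the fingers and flap_template below 0.1 N and distance of panel_template from where it was at the start of the episode below 0.015 m and angle between thread_cone's own z axis and vertical below 0.2 rad).
It fails at once if the panel template is taken from its groove or shoved (distance of panel_template from where it was at the start of the episode above 0.03 m).
It fails at once if the thread cone is knocked over (angle between thread_cone's own z axis and vertical above 0.5 rad).
It also fails if it takes over 72 s, if anything falls off the work surface, if the arm or the gripper's body presses on something with over 40 N, if the wrist force passes 120 N, or if a joint passes its speed limit or range.

## Robot

A 6-joint arm with a two-finger parallel gripper is mounted at the origin on a cart in front of the work surface, level with it; the furniture and walls round the work are solid. World frame = base frame: x ahead of the robot, y to its left, z up, the work surface at z = 0. Lengths are in m, angles in degrees, forces in N, time in s.
With the tool pointing down it reaches from about 0.3 to 0.75 m from the base axis. Payload 8.5 kg.
Tool frame: the origin (TCP) lies on the centre line of the jaws, within the pads' length; the fingertips stand env.tips_ahead ahead of it and the grasp point (between the pads) lies 8 mm behind it (env.tips_ahead is the distance from the TCP to the fingertips, in m); z points along the fingers, y is the direction in which the jaws open and shut (so a half turn about z gives the same grasp; the last joint's range is limited). The gripper opens to 85 mm and grips with 20 to 120 N. Pads are 22 mm wide; open, the fingers measure 114 mm over their backs; the gripper's body (76 mm by 85 mm) begins 54 mm behind the grasp point. The pads swing forward as they close: fully open they stand 13 mm farther back than shut.
Start: joints at [-81.205, 21.807, 74.336, -0, 83.858, -12.336], TCP at [0.198, -0.513, 0.242] pointing down, gripper open.
Joint ranges: [-178.18, 178.18], [-50.72, 133.34], [12.68, 142.11], [-81.47, 261.47], [9.98, 163.14], [-165.26, 165.26]. Speed limits (degrees/s): [136.94, 136.94, 180, 180, 180, 180].

## Interface

Orientations are given as a 3x3 rotation matrix whose columns are the frame's x, y, z axes.
In Python, from rig import env gives the robot as it stands.
- The arm moves only by the tool servo_tool, never from a script. Its argument "commands" is a list of rows, each an object with "linear": the shift along the tool's x, y, z in mm, a list of three; "angular": the turn, a rotation vector about the tool's x, y, z in degrees, a list of three; "gripper": the opening, from -1 (shut) to 1 (fully open). In form: [{"linear": [x, y, z], "angular": [rx, ry, rz], "gripper": gripper}, ...]. A call has 1 to 20 rows; each row is the pose to reach, as a shift and turn from the pose commanded when the call began, along the tool's axes at that moment; what a row does not reach only later rows make up. A row lasts 1/10 s, in which the tool goes at most 50 mm and 8.59 degrees, less where a joint would pass 70% of its speed; a pose out of reach is approached as far as the arm can. A call with a gripper value outside its range is refused whole. The fingers move at their own pace and stop on an object; "force" is the grip in N (left out, the last holds). Time passes only in rows, so rows that repeat a pose let the fingers close. It gives the time, the measured TCP pose, the force and the opening at its end, in the units of the state.
- env.observe(): the state, without advancing time (a new reading comes with each control period).
- env.get_image(name): name is "scene" or "side" or "wrist"; returns a dict with "frame" (480x640x3 uint8, blue, green, red), "fx", "fy", "cx", "cy" (pixels), "k1" (the pictures are not rectified: a ray, as slopes to the right and down, at radius r is drawn at 1 + k1 r^2 times it, then the intrinsics apply), "cam_to_world" (4x4, takes a point from camera to world coordinates); the wrist camera has in their place "T_tool_cam" (4x4, takes a point from camera to tool coordinates, whose origin is the TCP and whose axes are the flange's). Camera axes: x right, y up, looking along -z (the intrinsics and any distortion apply to the point x, -y, -z); pixel columns grow to the right and rows downward; lengths in m; the calibration is good to about 2 mm. A picture is of the moment at which its call begins: read the wrist's pose just before it. There is no depth.
- env.close_job(): hands the job in, once; it reports no verdict.
Trained networks look in a picture, given as the dict that the camera call returned (one of the last four; its "shot" number tells which), for a name from the list of things; names that differ only in an ending like _2 or _b are one class to them, and where a whole thing is asked for, a point or a joint stands for the part that bears it (a point fixed in the world has none). Each returns a list of dicts, best first, with "confidence" (0 to 1); they miss things now and then, are a little off and sometimes report something else, mostly with a low value. They report only what shows in the picture. A call takes as long as a camera call. They do not tell look-alikes from the thing itself.
- env.trace(picture, query): "pixels" (480x640 bool, what is visible of it) and "extent" ([left, top, right, bottom] in pixels, round what is visible of it).
The state is a dict: "time_s": time; "q": joint angles; "qvel": joint speeds; "joint_efforts": joint torques, N m; "position": TCP position; "tool_rot": TCP orientation; "ft_force": force on the tool from outside, world axes, zero at the start; "wrist_torque": the same for the moment, N m; "grip_width": finger opening in m.
Only numpy, scipy, OpenCV 4.12 (cv2) and the standard library are available. Lean on these libraries where they do the work, as an engineer would, in place of code of your own. Each camera call takes 0.05 s, during which the arm holds its last target.

## Working session

There is one attempt and no reset: what is moved stays moved. The work goes in short steps, Python scripts to look and compute and a tool call to move; the robot and the scene stay as the last step left them, time stands still between calls to the robot, and variables do not carry over. Pictures are saved under pics/ and viewed, and the job is handed in when it is done.

Besides the shell and the picture viewer there is one more tool, called after "Emit:" as name(argument=value, ...) on one line, values as JSON. servo_tool: Moves the arm, as the interface text tells. Its arguments: {"type":"object","properties":{"commands":{"type":"array","items":{"type":"object","properties":{"linear":{"type":"array","items":{"type":"number"}},"angular":{"type":"array","items":{"type":"number"}},"gripper":{"type":"number"}}}},"force":{"type":"number"}},"required":["commands"]}

```bash
ls; mkdir -p pics
python3 - <<'E'
from rig import env
import cv2,json
print(env.tips_ahead); s=env.observe(); print(s)
for n in ["scene","side","wrist"]:
    p=env.get_image(n); cv2.imwrite(f"pics/{n}0.png",p["frame"])
    print(n,{k:v for k,v in p.items() if k!="frame"})
E
```

```text
pics
0.011
{'time_s': 0.0, 'q': array([-8.12064276e+01,  2.18425630e+01,  7.43865855e+01,  9.01524691e-04,
        8.38577257e+01, -1.23375582e+01]), 'qvel': array([ 0.02461234,  0.01979466,  0.0327226 , -0.03350807, -0.04136496,
       -0.01315079]), 'joint_efforts': array([-1.38788284e-03, -4.48468244e+01, -2.31278229e+01, -2.95056579e-04,
        4.77520778e-03,  2.19373788e-06]), 'position': array([ 0.19821822, -0.51273545,  0.24168624]), 'tool_rot': array([[ 9.32758447e-01,  3.60501917e-01, -2.16334958e-04],
       [ 3.60501822e-01, -9.32757302e-01,  1.50081010e-03],
       [ 3.39256907e-04, -1.47788245e-03, -9.99998850e-01]]), 'ft_force': array([ 0.07098577, -0.35875154, -0.16146947]), 'wrist_torque': array([-0.00641412,  0.05566742,  0.00107905]), 'grip_width': 0.08523898566125736}
scene {'fx': 491.49254184233536, 'fy': 491.49254184233536, 'cx': 312.80670452002084, 'cy': 238.7978668425521, 'k1': -0.09096382040310064, 'cam_to_world': array([[ 0.75748461,  0.27402884, -0.59255824, -0.40513236],
       [-0.65260009,  0.34308685, -0.67557719, -1.11590059],
       [ 0.01817131,  0.
[... 324 characters left out ...]
     [-0.33151693,  0.42516069, -0.84222023, -1.58422262],
       [-0.00257208,  0.89229264,  0.45145014,  0.98883336],
       [ 0.        ,  0.        ,  0.        ,  1.        ]]), 'shot': 2}
wrist {'fx': 415.89686364754664, 'fy': 415.89686364754664, 'cx': 317.5792534899241, 'cy': 239.95175682689924, 'k1': -0.0039018124108892932, 'T_tool_cam': array([[ 5.28697608e-05,  9.53690648e-01,  3.00789205e-01,
         7.64444118e-02],
       [ 9.99999789e-01,  1.44488699e-04, -6.33890003e-04,
        -4.81385483e-04],
       [-6.47995608e-04,  3.00789175e-01, -9.53690438e-01,
        -1.30869478e-01],
       [ 0.00000000e+00,  0.00000000e+00,  0.00000000e+00,
         1.00000000e+00]]), 'shot': 3}
```

View pics/scene0.png

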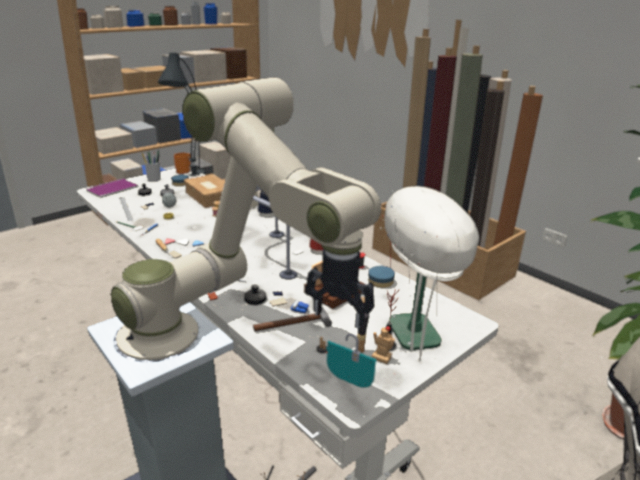

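View pics/side0.png

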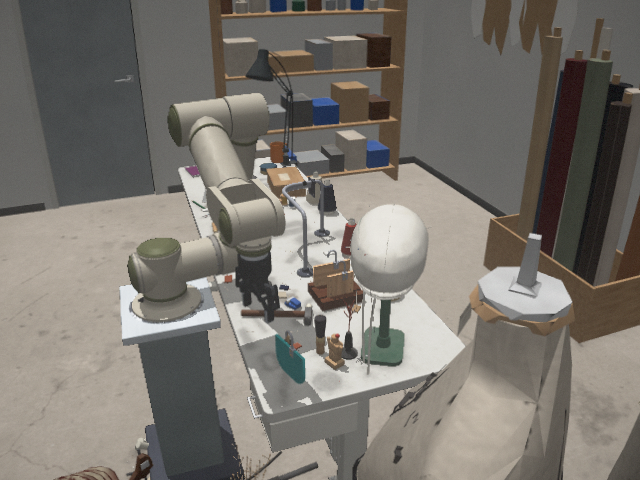

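View pics/wrist0.png

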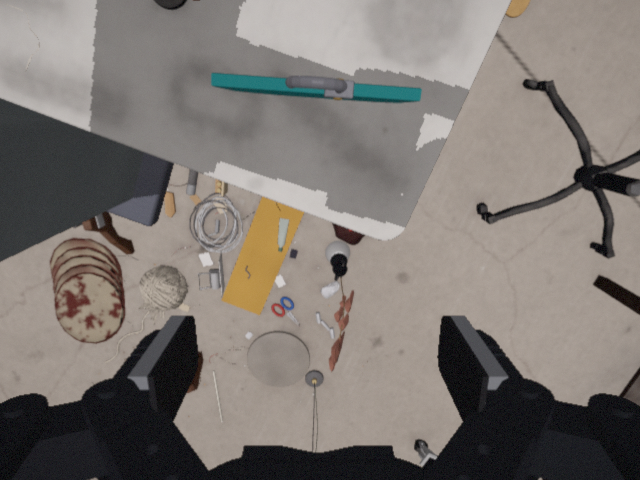

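```bash
cat > h.py <<'E'
import numpy as np, cv2
from rig import env
def undist(p,uv):
    K=np.array([[p["fx"],0,p["cx"]],[0,p["fy"],p["cy"]],[0,0,1]])
    return cv2.undistortPoints(np.array(uv,float).reshape(-1,1,2),K,np.array([p["k1"],0,0,0,0])).reshape(-1,2)
# note: model r is undistorted slopes radius -> same as opencv k1
def camT(p,s=None):
    if "cam_to_world" in p: return p["cam_to_world"]
    T=np.eye(4); T[:3,:3]=s["tool_rot"]; T[:3,3]=s["position"]
    return T@p["T_tool_cam"]
def ray(p,uv,s=None):
    T=camT(p,s); n=undist(p,uv)
    d=np.c_[n[:,0],-n[:,1],-np.ones(len(n))]@T[:3,:3].T
    return T[:3,3],d/np.linalg.norm(d,axis=1)[:,None]
def onz(p,uv,z,s=None):
    o,d=ray(p,uv,s); t=(z-o[2])/d[:,2]; return o+d*t[:,None]
def proj(p,X,s=None):
    T=camT(p,s); X=np.atleast_2d(X); c=(X-T[:3,3])@T[:3,:3]
    x=c[:,0]/-c[:,2]; y=-c[:,1]/-c[:,2]; f=1+p["k1"]*(x*x+y*y)
    return np.c_[p["fx"]*x*f+p["cx"],p["fy"]*y*f+p["cy"]]
def crop(p,x0,y0,x1,y1,name,k):
    cv2.imwrite("pics/"+name,cv2.resize(p["frame"][y0:y1,x0:x1],None,fx=k,fy=k,interpolation=cv2.INTER_CUBIC))
E
python3 - <<'E'
from h import *
p=env.get_image("side")
crop(p,230,150,390,350,"s1.png",3.7)
for n in ["template_rail","template_rack","flap_template","panel_template","thread_cone"]:
    for r in env.trace(p,n): print(n,r["confidence"],r["extent"],r["pixels"].sum())
p=env.get_image("scene")
crop(p,200,150,440,400,"c1.png",2.4)
for n in ["template_rail","template_rack","flap_template","panel_template","thread_cone"]:
    for r in env.trace(p,n): print(n,r["confidence"],r["extent"],r["pixels"].sum())
E
```

```text
template_rail 0.71 [285.6, 179.1, 330.0, 279.4] 1130
template_rail 0.58 [310.4, 281.2, 363.9, 309.4] 815
template_rack 0.8 [308.3, 283.5, 360.3, 311.2] 879
flap_template 0.81 [275.6, 331.8, 307.7, 386.7] 1009
flap_template 0.73 [316.5, 249.8, 350.5, 287.7] 593
panel_template 0.59 [328.1, 258.0, 357.9, 297.4] 641
thread_cone 0.86 [345.0, 215.2, 357.0, 259.0] 314
template_rail 0.76 [254.2, 186.0, 298.1, 280.2] 619
template_rail 0.23 [314.1, 262.4, 321.7, 285.0] 37
template_rack 0.7 [315.2, 280.8, 343.2, 308.7] 270
thread_cone 0.51 [311.5, 240.8, 323.3, 256.8] 128
```

View pics/s1.png

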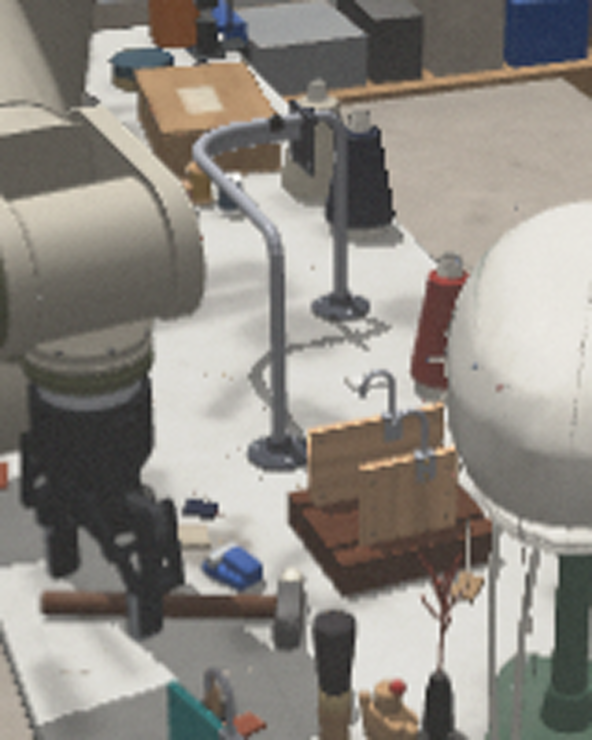

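View pics/c1.png

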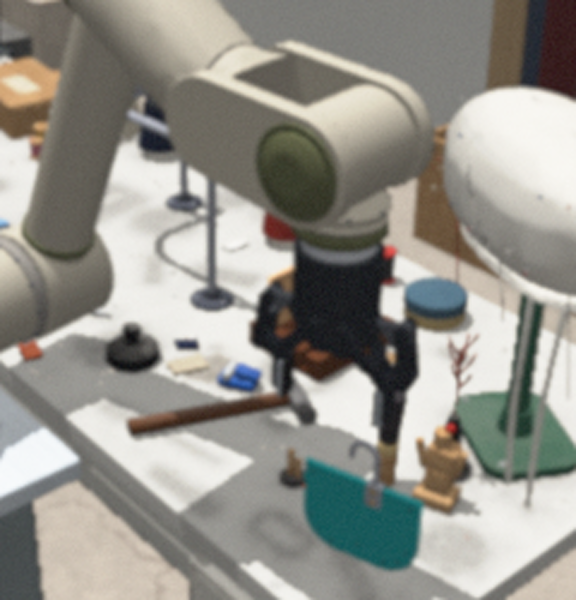

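Run:
```python
from h import *
p=env.get_image("side")
c=lambda x,y:(230+x/3.7,150+y/3.7)
F=onz(p,[c(277,454),c(341,307)],0.004); print(F,np.linalg.norm(F[0]-F[1]))
print("tube",onz(p,[c(277,235),c(232,185),c(200,148),c(240,130),c(275,124),c(340,122)],0.23))
print("rack corners bottom",onz(p,[c(346,592),c(292,524)],0), "top",onz(p,[c(346,562),c(290,495),c(492,530)],0.033))
print("cone",onz(p,[c(430,388)],0))
# flap top edge 
print("flap top z .033-.025+.1=.108",onz(p,[c(308,430),c(443,404)],0.108),"panel",onz(p,[c(360,463),c(456,447)],0.108))
```

```text
[[0.48770054 0.02251115 0.004     ]
 [0.65274616 0.30294151 0.004     ]] 0.32539398089948934
tube [[0.49358764 0.02987682 0.23      ]
 [0.48910305 0.15677656 0.23      ]
 [0.4866739  0.26013396 0.23      ]
 [0.53932365 0.29428857 0.23      ]
 [0.57854309 0.29837294 0.23      ]
 [0.64394125 0.28098596 0.23      ]]
rack corners bottom [[ 0.47300352 -0.21463923  0.        ]
 [ 0.46368774 -0.09526251  0.        ]] top [[ 0.47185996 -0.21774667  0.033     ]
 [ 0.4612434  -0.09813654  0.033     ]
 [ 0.60909869 -0.21306418  0.033     ]]
cone [[ 6.78181997e-01  1.03402299e-01 -1.11022302e-16]]
flap top z .033-.025+.1=.108 [[ 0.47266185 -0.11668937  0.108     ]
 [ 0.60182963 -0.1128012   0.108     ]] panel [[ 0.49609203 -0.18529412  0.108     ]
 [ 0.58343457 -0.18772482  0.108     ]]
```

Run:
```python
from h import *
p=env.get_image("side")
print("stand side",onz(p,[(383,347)],0.01))
q=env.get_image("scene")
print("stand scene",onz(q,[(416,332)],0.01))
def tri(uv1,uv2):
    o1,d1=ray(p,[uv1]);o2,d2=ray(q,[uv2]);d1=d1[0];d2=d2[0]
    A=np.c_[d1,-d2];t=np.linalg.lstsq(A,o2-o1,rcond=None)[0]
    return (o1+d1*t[0]+o2+d2*t[1])/2,np.linalg.norm(o1+d1*t[0]-o2-d2*t[1])
print("head",tri((390,250),(432,232)))
for z in(.2,.35,.5): print(z,onz(p,[(352,250),(427,250),(390,206),(390,297)],z).round(3).tolist())
```

```text
stand side [[ 0.56474827 -0.46241707  0.01      ]]
stand scene [[ 0.56184853 -0.46428996  0.01      ]]
head (array([ 0.56318039, -0.46929527,  0.32589335]), np.float64(0.002980827452564593))
0.2 [[0.566, -0.215, 0.2], [0.783, -0.293, 0.2], [0.825, 0.053, 0.2], [0.559, -0.494, 0.2]]
0.35 [[0.454, -0.475, 0.35], [0.63, -0.538, 0.35], [0.664, -0.258, 0.35], [0.449, -0.701, 0.35]]
0.5 [[0.343, -0.736, 0.5], [0.478, -0.784, 0.5], [0.504, -0.569, 0.5], [0.339, -0.909, 0.5]]
```

```bash
cat >> h.py <<'E'
from scipy.spatial.transform import Rotation as Rn
def Rtool(az,tilt):
    # template x axis azimuth az (deg); tool x toward template -x, tilt body towards template +x
    a=np.radians(tilt);c,s=np.cos(a),np.sin(a)
    L=np.array([[-c,0,-s],[0,1,0],[s,0,-c]])
    return Rn.from_euler("z",az,degrees=True).as_matrix()@L
def cmd(R,p,s=None,R0=None,p0=None):
    s=s or env.observe()
    R0=s["tool_rot"] if R0 is None else R0; p0=s["position"] if p0 is None else p0
    lin=R0.T@(np.array(p)-p0)*1000; ang=np.degrees(Rn.from_matrix(R0.T@R).as_rotvec())
    return lin.round(1),ang.round(2)
E
python3 - <<'E'
from h import *
print(cmd(Rtool(0,0),[.47,-.05,.36]))
E
```

```text
(array([ 420.4, -333.9, -117.7]), array([  -0.  ,   -0.  , -158.87]))
```

Emit:
servo_tool(commands=[{"linear": [21,-17,-12],"angular": [0,0,-8],"gripper": 1},{"linear": [42,-33,-24],"angular": [0,0,-16],"gripper": 1},{"linear": [63,-50,-36],"angular": [0,0,-24],"gripper": 1},{"linear": [84,-67,-48],"angular": [0,0,-32],"gripper": 1},{"linear": [105,-83,-60],"angular": [0,0,-40],"gripper": 1},{"linear": [126,-100,-72],"angular": [0,0,-48],"gripper": 1},{"linear": [147,-117,-84],"angular": [0,0,-56],"gripper": 1},{"linear": [168,-134,-96],"angular": [0,0,-64],"gripper": 1},{"linear": [189,-150,-108],"angular": [0,0,-72],"gripper": 1},{"linear": [210,-167,-118],"angular": [0,0,-80],"gripper": 1},{"linear": [231,-184,-118],"angular": [0,0,-88],"gripper": 1},{"linear": [252,-200,-118],"angular": [0,0,-96],"gripper": 1},{"linear": [273,-217,-118],"angular": [0,0,-104],"gripper": 1},{"linear": [294,-234,-118],"angular": [0,0,-112],"gripper": 1},{"linear": [315,-250,-118],"angular": [0,0,-120],"gripper": 1},{"linear": [336,-267,-118],"angular": [0,0,-128],"gripper": 1},{"linear": [357,-284,-118],"angular": [0,0,-136],"gripper": 1},{"linear": [378,-300,-118],"angular": [0,0,-144],"gripper": 1},{"linear": [399,-317,-118],"angular": [0,0,-152],"gripper": 1},{"linear": [420,-334,-118],"angular": [0,0,-159],"gripper": 1}])

```text
time_s: 2.9
position: [0.47, -0.049, 0.3604]
tool_rot: [[-1.0, -0.008, 0.0], [-0.008, 1.0, -0.0], [-0.0, -0.0, -1.0]]
ft_force: [-0.2, 0.1, 0.0]
grip_width: 0.0852
```

Run:
```python
from h import *
s=env.observe(); print(s["time_s"],s["q"].round(1),s["position"].round(4),s["tool_rot"].round(3))
p=env.get_image("wrist"); cv2.imwrite("pics/w1.png",p["frame"])
p=env.get_image("side"); crop(p,200,130,420,350,"s2.png",2.7)
```

```text
2.9 [ -20.3   10.3   71.5   -0.    98.2 -110.8] [ 0.47   -0.049   0.3604] [[-1.    -0.008  0.   ]
 [-0.008  1.    -0.   ]
 [-0.    -0.    -1.   ]]
```

View pics/w1.png

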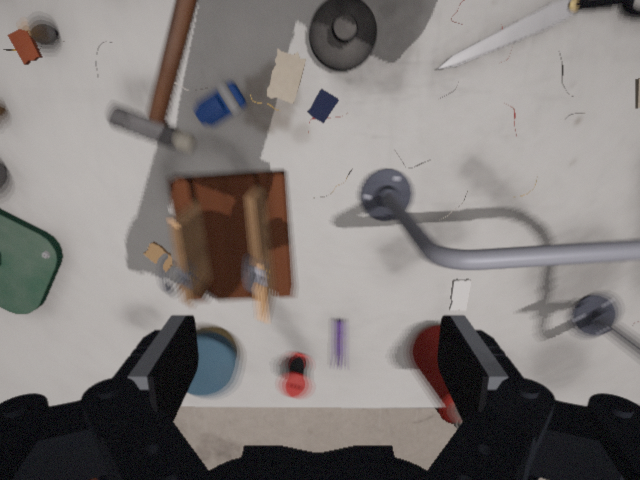

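View pics/s2.png

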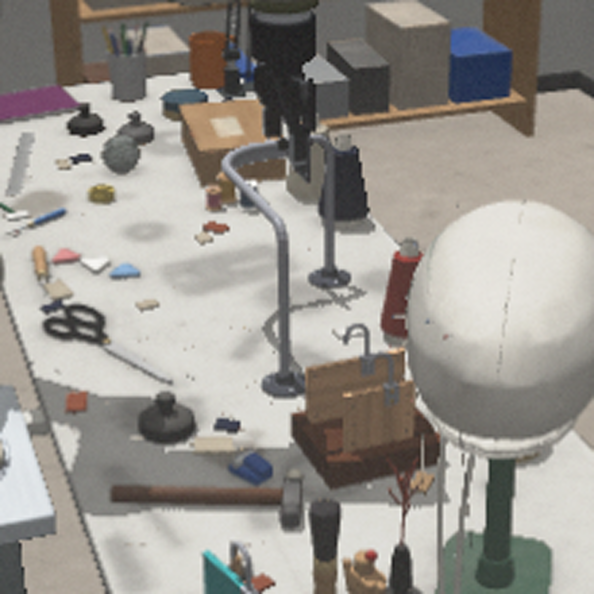

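Run:
```python
from h import *
f=cv2.imread("pics/w1.png")
cv2.imwrite("pics/w1a.png",cv2.resize(f[155:325,140:310],None,fx=3.5,fy=3.5,interpolation=cv2.INTER_CUBIC))
cv2.imwrite("pics/w1b.png",cv2.resize(f[150:350,340:640],None,fx=2.6,fy=2.6,interpolation=cv2.INTER_CUBIC))
```

```text
(no output)
```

View pics/w1a.png

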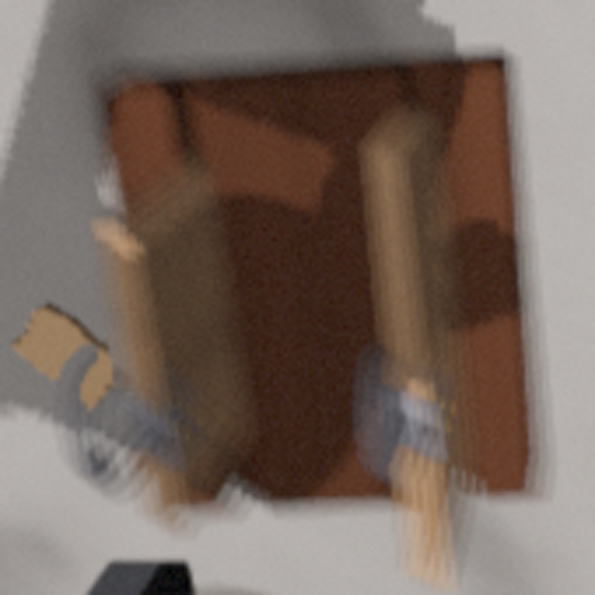

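View pics/w1b.png

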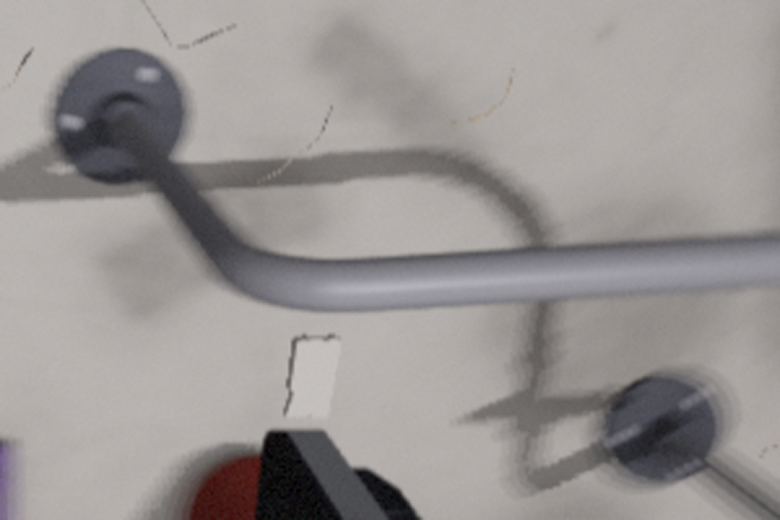

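Run:
```python
from h import *
import time
s=env.observe()
p=env.get_image("wrist"); cv2.imwrite("pics/w2.png",p["frame"]); crop(p,140,155,310,325,"w2a.png",3.5)
a=lambda x,y:(140+x/3.5,155+y/3.5); b=lambda x,y:(340+x/2.6,150+y/2.6)
P=lambda n,r:print(n,r.round(4).tolist())
P("flap top",onz(p,[a(387,140),a(432,583)],.108,s))
P("flap clip",onz(p,[a(418,395),a(425,457)],.110,s))
P("rack top",onz(p,[a(108,92),a(505,60),a(525,490)],.033,s))
P("panel top",onz(p,[a(120,240),a(170,510)],.108,s))
P("tube top/bot",onz(p,[b(350,258),b(350,311),b(540,250),b(540,303),b(775,235),b(775,291)],.23,s))
P("flange",onz(p,[b(120,115),b(660,427)],.005,s))
for n in ["flap_template","panel_template","template_rack","thread_cone","template_rail"]:
    for r in env.trace(p,n): print(n,r["confidence"],r["extent"])
```

```text
flap top [[0.4703, -0.1104, 0.108], [0.6025, -0.1025, 0.108]]
flap clip [[0.5424, -0.1043, 0.11], [0.5613, -0.103, 0.11]]
rack top [[0.4708, -0.2101, 0.033], [0.4597, -0.0845, 0.033], [0.6075, -0.0799, 0.033]]
panel top [[0.4986, -0.1844, 0.108], [0.5795, -0.1776, 0.108]]
tube top/bot [[0.4809, 0.0564, 0.23], [0.4954, 0.0582, 0.23], [0.4783, 0.1047, 0.23], [0.4928, 0.1072, 0.23], [0.4738, 0.1638, 0.23], [0.489, 0.1675, 0.23]]
flange [[0.489, 0.0336, 0.005], [0.6449, 0.3133, 0.005]]
flap_template 0.84 [239.0, 183.9, 266.4, 318.1]
panel_template 0.84 [154.1, 198.7, 205.0, 301.2]
template_rack 0.62 [163.7, 166.9, 287.4, 299.7]
thread_cone 0.67 [401.6, 325.2, 462.3, 428.6]
template_rail 0.98 [354.6, 167.2, 640.0, 365.7]
```

View pics/w2a.png

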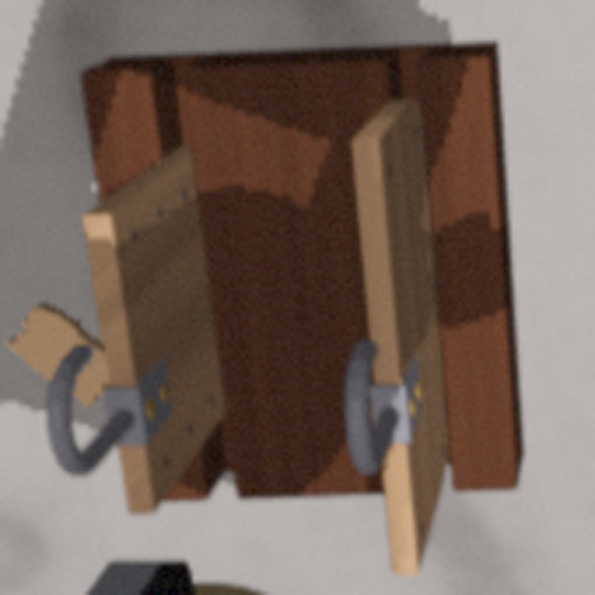

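Run:
```python
from h import *
s=env.observe()
p=env.get_image("wrist"); crop(p,340,150,640,350,"w2b.png",2.6)
print(s["position"],s["tool_rot"].round(4).tolist())
a=lambda x,y:(140+x/3.5,155+y/3.5)
P=lambda n,r:print(n,r.round(4).tolist())
P("flap top",onz(p,[a(353,142),a(383,142),a(392,574),a(418,572)],.108,s))
P("flap clip",onz(p,[a(371,387),a(408,440)],.110,s))
P("rack top",onz(p,[a(85,72),a(497,43),a(520,487)],.033,s))
P("panel top",onz(p,[a(86,213),a(112,213),a(130,512),a(156,508)],.108,s))
```

```text
[ 0.46933106 -0.05076222  0.36040946] [[-1.0, -0.0002, 0.0001], [-0.0002, 1.0, -0.0002], [-0.0001, -0.0002, -1.0]]
flap top [[0.4694, -0.1225, 0.108], [0.4694, -0.1145, 0.108], [0.5982, -0.1182, 0.108], [0.5975, -0.1105, 0.108]]
flap clip [[0.5386, -0.1209, 0.11], [0.5547, -0.1113, 0.11]]
rack top [[0.4622, -0.2198, 0.033], [0.4531, -0.0898, 0.033], [0.6051, -0.0857, 0.033]]
panel top [[0.4889, -0.1961, 0.108], [0.4889, -0.189, 0.108], [0.5782, -0.1932, 0.108], [0.5769, -0.1855, 0.108]]
```

View pics/w2b.png

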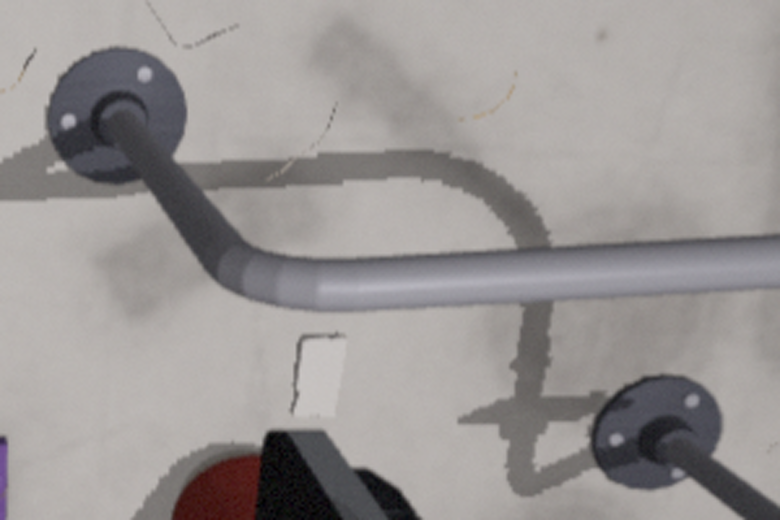

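Run:
```python
from h import *
from scipy.optimize import least_squares
s=env.observe()
p=env.get_image("wrist")
b=lambda x,y:(340+x/2.6,150+y/2.6)
P=lambda n,r:print(n,r.round(4).tolist())
T=onz(p,[b(350,258),b(350,311),b(540,250),b(540,302),b(775,234),b(775,289)],.23,s)
P("tube",T)
F=onz(p,[b(117,115),b(657,432)],.004,s);P("flange",F); print(np.linalg.norm(F[0]-F[1]))
mid=(T[0::2]+T[1::2])/2
def res(v):
    R=Rn.from_euler("z",v[2]).as_matrix();o=np.array([v[0],v[1],0])
    f1=R@[0,-.27,0]+o;f2=R@[.178,0,0]+o
    l=(mid-o)@R
    return np.r_[(f1-F[0])[:2],(f2-F[1])[:2],l[:,0]*1.5]
r=least_squares(res,[.474,.292,.05]);print(r.x,np.degrees(r.x[2]),r.fun.round(4))
# check on side & scene
side=env.get_image("side")
v=r.x;R=Rn.from_euler("z",v[2]).as_matrix();o=np.array([v[0],v[1],0.23])
t=np.linspace(0,np.pi/2,8)
pts=[[0,y,0] for y in np.linspace(-.245,-.07,8)]+[[.07-.07*np.cos(a),-.07+.07*np.sin(a),0] for a in t]+[[x,0,0] for x in np.linspace(.07,.153,5)]
X=np.array(pts)@R.T+o
for nm,pic in(("side",side),("wrist",p)):
    im=cv2.resize(pic["frame"],None,fx=4,fy=4,interpolation=cv2.INTER_CUBIC)
    for u in proj(pic,X,s): cv2.circle(im,(int(u[0]*4+2),int(u[1]*4+2)),2,(0,0,255),-1)
    if nm=="side": cv2.imwrite("pics/side_ov.png",im[600:1200,1050:1450])
    else: cv2.imwrite("pics/wr_ov.png",cv2.resize(im[600:1400,1400:2560],None,fx=.65,fy=.65))
```

```text
tube [[0.4807, 0.0536, 0.23], [0.4952, 0.0553, 0.23], [0.4785, 0.1019, 0.23], [0.4927, 0.1042, 0.23], [0.4742, 0.161, 0.23], [0.4891, 0.1644, 0.23]]
flange [[0.4888, 0.0293, 0.004], [0.6499, 0.3087, 0.004]]
0.32256069438063106
[0.47313551 0.29842681 0.06088886] 3.4886746973467577 [ 0.0008 -0.0004  0.0009  0.0005 -0.0001  0.0008  0.0003]
```

View pics/side_ov.png

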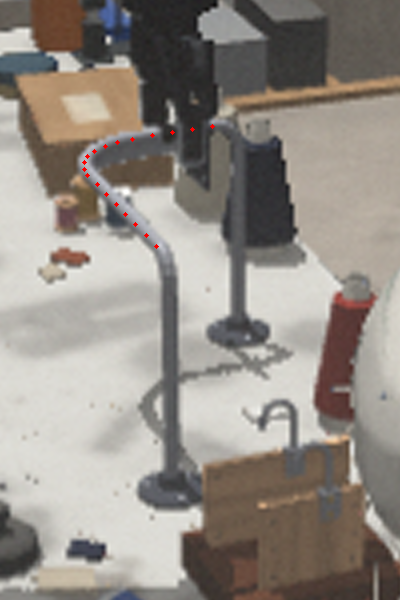

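View pics/wr_ov.png

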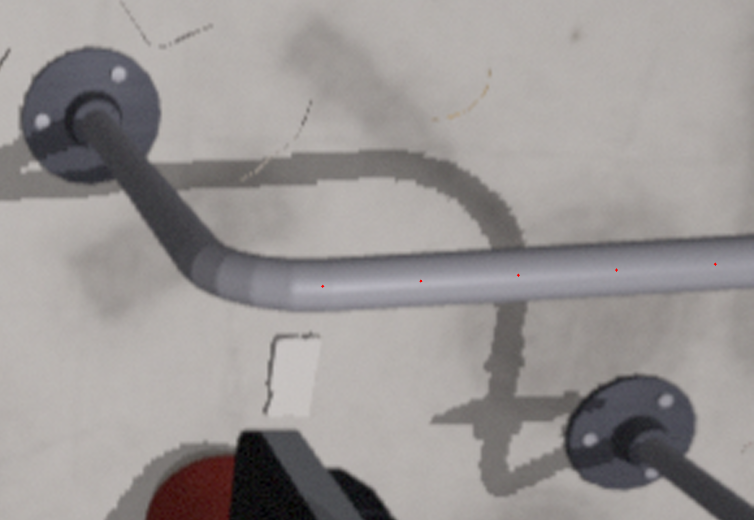

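Run:
```python
from h import *
q=env.get_image("scene"); crop(q,220,180,420,380,"c2.png",3)
s=env.observe();p=env.get_image("wrist")
print(onz(p,[(213,365),(296,395),(296,360),(236,240)],0.0,s).round(3))
print(onz(p,[(213,340),(296,360),],0.04,s).round(3))
c=[.5814,-.1145,.0864];pre=[.639,-.1125,.168]
R=Rtool(1.8,35);print(cmd(R,pre,s)); print("full",cmd(R,c,s))
```

```text
[[ 0.727 -0.193  0.   ]
 [ 0.776 -0.08  -0.   ]
 [ 0.719 -0.08   0.   ]
 [ 0.547 -0.151  0.   ]]
[[ 0.664 -0.179  0.04 ]
 [ 0.692 -0.077  0.04 ]]
(array([-169.4,  -62.3,  192.4]), array([ 0.52, 35.  , -1.67]))
full (array([-111.8,  -64.2,  274. ]), array([ 0.52, 35.  , -1.67]))
```

View pics/c2.png

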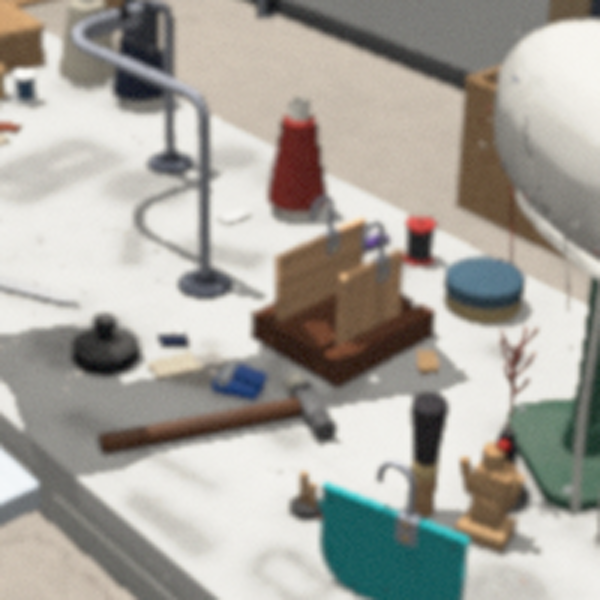

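Emit:
servo_tool(commands=[{"linear": [-24,-9,27],"angular": [0,5,0],"gripper": 0.3},{"linear": [-48,-18,54],"angular": [0,10,0],"gripper": 0.3},{"linear": [-72,-27,82],"angular": [0,15,0],"gripper": 0.3},{"linear": [-97,-36,110],"angular": [0.3,20,-1],"gripper": 0.3},{"linear": [-121,-45,137],"angular": [0.3,25,-1],"gripper": 0.3},{"linear": [-145,-54,165],"angular": [0.5,30,-1.7],"gripper": 0.3},{"linear": [-169,-62,192],"angular": [0.5,35,-1.7],"gripper": 0.3},{"linear": [-169,-62,192],"angular": [0.5,35,-1.7],"gripper": 0.3},{"linear": [-169,-62,192],"angular": [0.5,35,-1.7],"gripper": 0.3},{"linear": [-169,-62,192],"angular": [0.5,35,-1.7],"gripper": 0.3}])

```text
time_s: 4.55
position: [0.6387, -0.1117, 0.1712]
tool_rot: [[-0.821, -0.033, -0.569], [-0.026, 0.999, -0.019], [0.57, -0.001, -0.822]]
ft_force: [-0.9, -0.5, 0.8]
grip_width: 0.0555
```

Run:
```python
from h import *
s=env.observe(); print(s["time_s"],s["q"].round(1),s["position"].round(4),s["tool_rot"].round(3).tolist(),s["grip_width"])
p=env.get_image("wrist"); cv2.imwrite("pics/w3.png",p["frame"])
c=[.5814,-.1145,.0864]
print(cmd(Rtool(1.8,35),c,s))
yaw=np.radians(1.8);Rt=Rn.from_euler("z",1.8,degrees=True).as_matrix()
for x in[[-.065,-.004,.1],[-.065,.004,.1],[.065,-.004,.1],[.065,.004,.1],[0.005,0,.102],[.023,0,.102]]: print(x,proj(p,Rt@x+[.534,-.116,.008],s).round(1))
```

```text
4.55 [ -16.4   51.9   35.6  -12.7  125.1 -112.5] [ 0.6387 -0.1117  0.1712] [[-0.821, -0.033, -0.569], [-0.026, 0.999, -0.019], [0.57, -0.001, -0.822]] 0.05546060786309697
(array([ -1.1,  -0.9, 102.4]), array([-0.08,  0.27,  0.03]))
[-0.065, -0.004, 0.1] [[309.6  63.9]]
[-0.065, 0.004, 0.1] [[322.5  63.9]]
[0.065, -0.004, 0.1] [[307.9 267.9]]
[0.065, 0.004, 0.1] [[323.  267.9]]
[0.005, 0, 0.102] [[315.8 163.9]]
[0.023, 0, 0.102] [[315.7 193.2]]
```

View pics/w3.png

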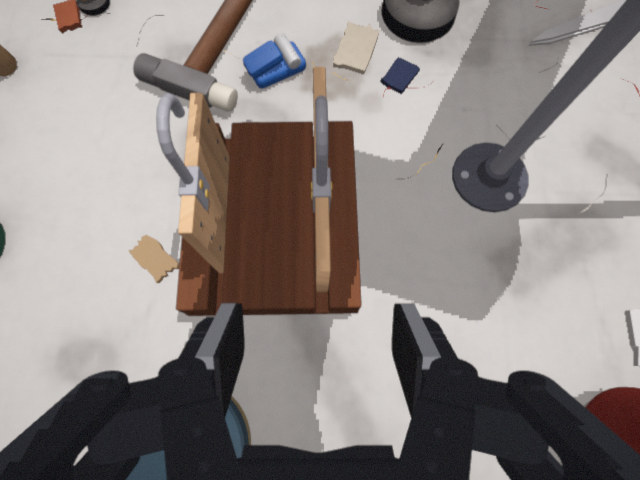

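Run:
```python
from h import *
s=env.observe();print(cmd(Rtool(1.8,35),[.5834,-.1125,.0864],s),s["position"])
p=env.get_image("wrist"); crop(p,260,50,380,310,"w3a.png",2.9)
for n in ["flap_template","panel_template"]:
    for r in env.trace(p,n): print(n,r["confidence"],r["extent"])
```

```text
(array([ -3.3,   1.1, 101.8]), array([-0.1 ,  0.34,  0.01])) [ 0.63863243 -0.11164254  0.17203412]
flap_template 0.2 [582.4, 385.6, 639.4, 452.3]
panel_template 0.58 [157.2, 94.1, 229.2, 272.7]
```

View pics/w3a.png

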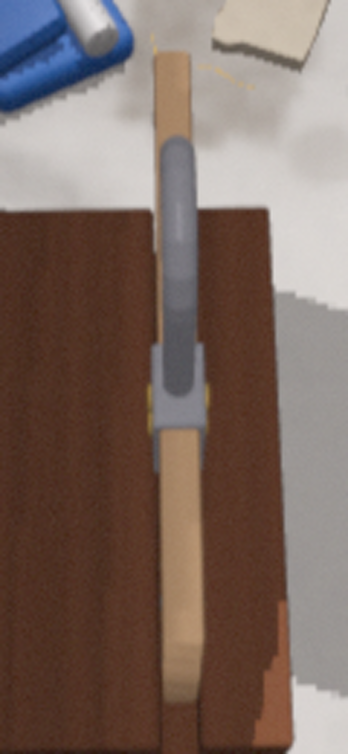

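Emit:
servo_tool(commands=[{"linear": [-1,1,20],"angular": [0,0,0],"gripper": 0.3},{"linear": [-2,2,40],"angular": [0,0,0],"gripper": 0.3},{"linear": [-3,2.5,60],"angular": [0,0,-0.5],"gripper": 0.3},{"linear": [-3,2.5,80],"angular": [0,0,-0.5],"gripper": 0.3},{"linear": [-3,2.5,92],"angular": [0,0,-0.5],"gripper": 0.3},{"linear": [-3,2.5,98],"angular": [0,0,-0.5],"gripper": 0.3},{"linear": [-3,2.5,98],"angular": [0,0,-0.5],"gripper": 0.3},{"linear": [-3,2.5,98],"angular": [0,0,-0.5],"gripper": 0.3}])

```text
time_s: 5.55
position: [0.5854, -0.111, 0.0874]
tool_rot: [[-0.819, -0.04, -0.572], [-0.036, 0.999, -0.019], [0.572, 0.005, -0.82]]
ft_force: [-0.4, -0.3, -0.4]
grip_width: 0.0558
```

Run:
```python
from h import *
s=env.observe(); print(s["time_s"],s["position"].round(4),s["tool_rot"].round(3).tolist(),s["grip_width"],s["ft_force"].round(2))
print(cmd(Rtool(2.3,35),[.5834,-.111,.0864],s))
p=env.get_image("wrist"); cv2.imwrite("pics/w4.png",p["frame"])
```

```text
5.55 [ 0.5854 -0.111   0.0874] [[-0.819, -0.04, -0.572], [-0.036, 0.999, -0.019], [0.572, 0.005, -0.82]] 0.05575333778669392 [-0.45 -0.34 -0.38]
(array([1.1, 0. , 2. ]), array([0.24, 0.11, 0.15]))
```

View pics/w4.png

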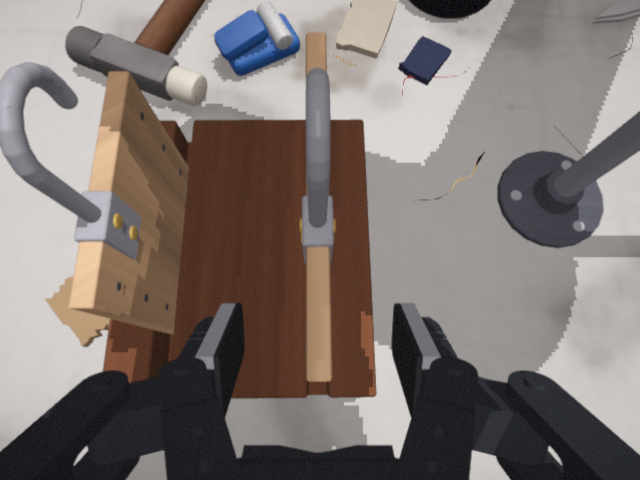

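Emit:
servo_tool(commands=[{"linear": [0,0,2],"angular": [0,0,0],"gripper": 0},{"linear": [0,0,2],"angular": [0,0,0],"gripper": -0.5},{"linear": [0,0,2],"angular": [0,0,0],"gripper": -1},{"linear": [0,0,2],"angular": [0,0,0],"gripper": -1},{"linear": [0,0,2],"angular": [0,0,0],"gripper": -1},{"linear": [0,0,2],"angular": [0,0,0],"gripper": -1},{"linear": [0,0,2],"angular": [0,0,0],"gripper": -1},{"linear": [0,0,2],"angular": [0,0,0],"gripper": -1}], force=50)

```text
time_s: 6.4
position: [0.5838, -0.111, 0.0848]
tool_rot: [[-0.818, -0.04, -0.573], [-0.036, 0.999, -0.018], [0.573, 0.005, -0.819]]
ft_force: [0.8, -0.3, 0.6]
grip_width: 0.0073
```

Run:
```python
from h import *
s=env.observe(); print(s["time_s"],s["position"].round(4),s["tool_rot"].round(3).tolist(),s["grip_width"],s["ft_force"].round(2),s["q"].round(1))
p=env.get_image("wrist"); cv2.imwrite("pics/w5.png",p["frame"])
```

```text
6.4 [ 0.5838 -0.111   0.0848] [[-0.818, -0.04, -0.573], [-0.036, 0.999, -0.018], [0.573, 0.005, -0.819]] 0.00730212351638435 [ 0.85 -0.32  0.59] [ -17.6   49.9   55.   -11.6  108.2 -110.3]
```

View pics/w5.png

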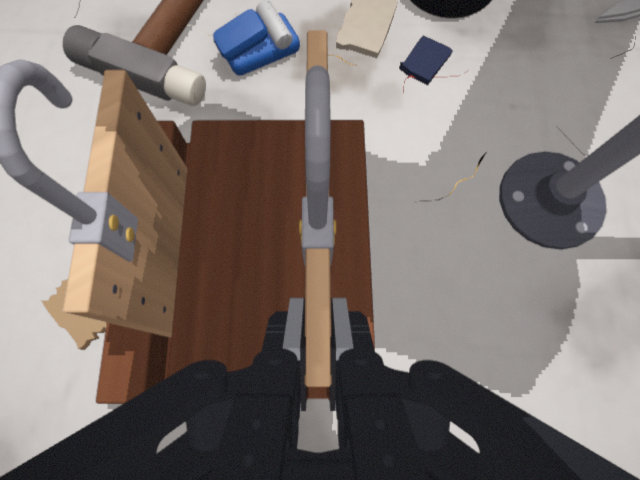

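Emit:
servo_tool(commands=[{"linear": [4.6,0,-6.6],"angular": [0,0,0],"gripper": -1},{"linear": [11.5,0,-16.4],"angular": [0,0,0],"gripper": -1},{"linear": [20,0,-28.7],"angular": [0,0,0],"gripper": -1},{"linear": [34,0,-49],"angular": [0,0,0],"gripper": -1},{"linear": [34,0,-49],"angular": [0,0,0],"gripper": -1},{"linear": [34,0,-49],"angular": [0,0,0],"gripper": -1},{"linear": [34,0,-49],"angular": [0,0,0],"gripper": -1}])

```text
time_s: 7.15
position: [0.5838, -0.1111, 0.1437]
tool_rot: [[-0.818, -0.04, -0.574], [-0.036, 0.999, -0.018], [0.575, 0.006, -0.818]]
ft_force: [-0.4, 0.4, -2.2]
grip_width: 0.0074
```

```bash
python3 - <<'E'
from h import *
s=env.observe(); print(s["time_s"],s["position"].round(4),s["tool_rot"].round(3).tolist(),s["grip_width"],s["ft_force"].round(2),s["q"].round(1))
p=env.get_image("wrist"); crop(p,240,0,400,480,"w6.png",2)
cv2.imwrite("pics/w6f.png",p["frame"])
p=env.get_image("side"); crop(p,250,150,410,310,"s6.png",3.7)
E
python3 -c "
import cv2
f=cv2.imread('pics/w6f.png');cv2.imwrite('pics/w6a.png',cv2.resize(f[0:260,250:390],None,fx=3,fy=3,interpolation=2));cv2.imwrite('pics/w6b.png',cv2.resize(f[180:420,250:390],None,fx=3,fy=3,interpolation=2))"
```

```text
7.15 [ 0.5838 -0.1111  0.1437] [[-0.818, -0.04, -0.574], [-0.036, 0.999, -0.018], [0.575, 0.006, -0.818]] 0.007438387623673899 [-0.43  0.4  -2.17] [ -17.6   46.8   51.5  -12.1  114.7 -111.8]
```

View pics/w6a.png

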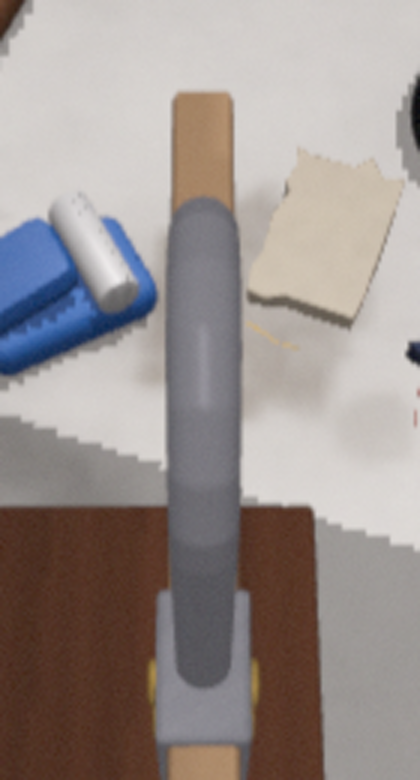

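View pics/s6.png

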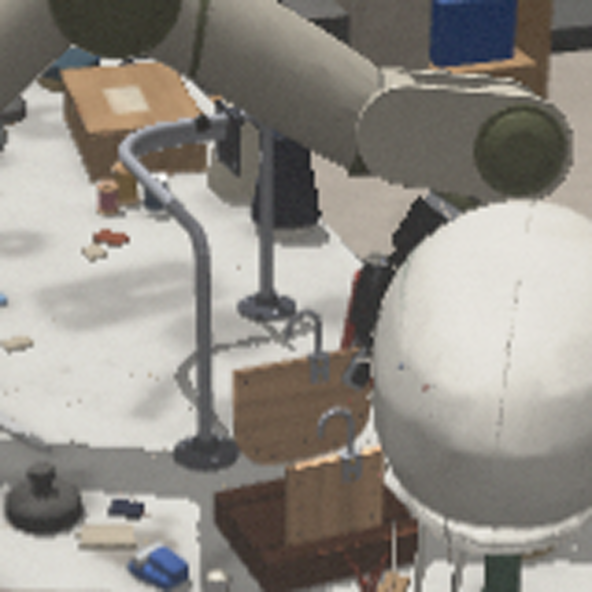

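View pics/w6b.png

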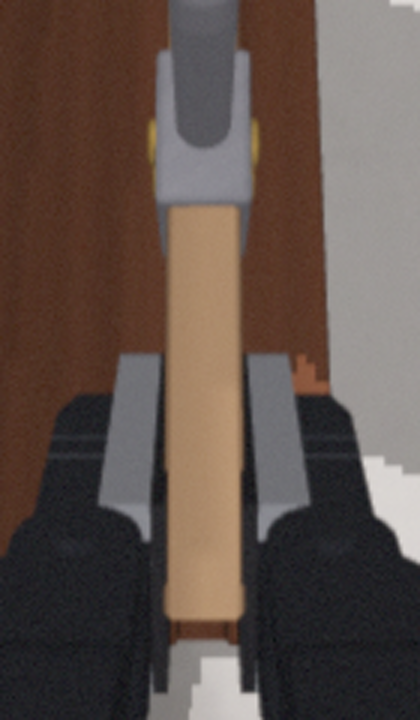

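```bash
cat >> h.py <<'E'
def fit_tpl(p,obs):
    # obs list of (x,z,u,v): template in tool frame; returns T_tool_tpl
    from scipy.optimize import least_squares
    base=Rtool(0,35).T  # tool<-template approx
    def T(v):
        M=np.eye(4);M[:3,:3]=base@Rn.from_euler("yz",[v[3],v[4]]).as_matrix();M[:3,3]=v[:3];return M
    C=np.linalg.inv(p["T_tool_cam"])
    def res(v):
        r=[]
        M=T(v)
        for x,z,u,w in obs:
            c=(C@M@[x,0,z,1])[:3];a=c[0]/-c[2];b=-c[1]/-c[2]
            f=1+p["k1"]*(a*a+b*b)
            r+=[p["fx"]*a*f+p["cx"]-u,p["fy"]*b*f+p["cy"]-w]
        return np.array(r+[v[3]*20,v[4]*20])
    v0=np.r_[base@(-np.array([.0479,0,.0768])),0,0]
    q=least_squares(res,v0);return T(q.x),q
E
python3 - <<'E'
from h import *
s=env.observe();p=env.get_image("wrist")
obs=[(-.065,.1,317.7,31),(.005,.102,317.7,197.3),(.023,.102,318,247.2),(.065,.1,318,385)]
T,q=fit_tpl(p,obs);print(q.x.round(4),q.fun.round(2))
Ti=np.linalg.inv(T);print("TCP in tpl",Ti[:3,3].round(4)); np.save("T.npy",T)
W=np.eye(4);W[:3,:3]=s["tool_rot"];W[:3,3]=s["position"];print((W@T).round(4)); print("seat",(W@T@[0,0,.135,1]).round(4))
q_=env.get_image("scene"); print(onz(q_,[(319.3,249)],0)) # cone
E
```

```text
[-0.004   0.0003  0.0944  0.0169  0.0007] [-0.02  0.15  0.13 -0.89 -0.12  0.86  0.01 -0.12  0.34  0.01]
TCP in tpl [ 0.0495 -0.0003  0.0805]
[[ 0.999  -0.0406  0.0188  0.5328]
 [ 0.0407  0.9992 -0.0056 -0.1123]
 [-0.0185  0.0063  0.9998  0.0639]
 [ 0.      0.      0.      1.    ]]
seat [ 0.5353 -0.1131  0.1989  1.    ]
[[0.70123118 0.10715576 0.        ]]
```

```bash
cat >> h.py <<'E'
RO=np.array([.4731,.2984,0]);RY=3.49
TCPT=np.array([.0487,-.0003,.0775])
def goal(seat_rail,yaw_rel=0,tilt=35):
    """TCP pose for hook seat at rail (x,y), z world, template yaw relative to rail"""
    RR=Rn.from_euler("z",RY,degrees=True).as_matrix()
    sw=RO+RR@np.array([seat_rail[0],seat_rail[1],0]); sw[2]=seat_rail[2]
    Rt=Rn.from_euler("z",RY+yaw_rel,degrees=True).as_matrix()
    return Rtool(RY+yaw_rel,tilt), sw+Rt@(TCPT-[0,0,.135])
def seatnow(s=None):
    s=s or env.observe()
    R=s["tool_rot"]; yaw=np.degrees(np.arctan2(R[1,1],R[0,1]))-90
    sw=s["position"]-Rn.from_euler("z",yaw,degrees=True).as_matrix()@(TCPT-[0,0,.135])
    r=Rn.from_euler("z",-RY,degrees=True).as_matrix()@(sw-RO)
    return r.round(4),round(yaw-RY,2)
E
python3 - <<'E'
from h import *
s=env.observe();print(seatnow(s))
for g in [(.092,-.408,.30),(.092,-.16,.30),(.092,-.16,.254),(0,-.16,.254)]:
    R,p=goal(g);print(g,p.round(4),cmd(R,p,s))
E
```

```text
(array([ 0.037 , -0.4142,  0.2012]), np.float64(-1.21))
(0.092, -0.408, 0.3) [ 0.6384 -0.1006  0.2425] (array([  11.8,    9. , -112.4]), array([ 0.98, -0.07, -0.79]))
(0.092, -0.16, 0.3) [0.6233 0.147  0.2425] (array([  15.2,  257. , -108.1]), array([ 0.98, -0.07, -0.79]))
(0.092, -0.16, 0.254) [0.6233 0.147  0.1965] (array([-11.2, 256.7, -70.5]), array([ 0.98, -0.07, -0.79]))
(0, -0.16, 0.254) [0.5315 0.1414 0.1965] (array([ 64.1, 254.7, -17.6]), array([ 0.98, -0.07, -0.79]))
```

Emit:
servo_tool(commands=[{"linear": [3,2,-28],"angular": [0.2,0,-0.2],"gripper": -1},{"linear": [6,4,-56],"angular": [0.5,0,-0.4],"gripper": -1},{"linear": [9,7,-84],"angular": [0.8,0,-0.6],"gripper": -1},{"linear": [12,9,-112],"angular": [1,0,-0.8],"gripper": -1},{"linear": [12,25,-112],"angular": [1,0,-0.8],"gripper": -1},{"linear": [12,50,-112],"angular": [1,0,-0.8],"gripper": -1},{"linear": [13,75,-111],"angular": [1,0,-0.8],"gripper": -1},{"linear": [13,100,-111],"angular": [1,0,-0.8],"gripper": -1},{"linear": [13,125,-110],"angular": [1,0,-0.8],"gripper": -1},{"linear": [14,150,-110],"angular": [1,0,-0.8],"gripper": -1},{"linear": [14,175,-109],"angular": [1,0,-0.8],"gripper": -1},{"linear": [15,200,-109],"angular": [1,0,-0.8],"gripper": -1},{"linear": [15,225,-108],"angular": [1,0,-0.8],"gripper": -1},{"linear": [15,245,-108],"angular": [1,0,-0.8],"gripper": -1},{"linear": [15,257,-108],"angular": [1,0,-0.8],"gripper": -1},{"linear": [15,257,-108],"angular": [1,0,-0.8],"gripper": -1},{"linear": [15,257,-108],"angular": [1,0,-0.8],"gripper": -1},{"linear": [15,257,-108],"angular": [1,0,-0.8],"gripper": -1}])

```text
time_s: 9.15
position: [0.6236, 0.146, 0.2427]
tool_rot: [[-0.818, -0.06, -0.573], [-0.049, 0.998, -0.035], [0.574, -0.001, -0.819]]
ft_force: [0.2, 0.2, -1.7]
grip_width: 0.0078
```

Run:
```python
from h import *
s=env.observe();print(s["time_s"],s["position"].round(4),s["q"].round(1),s["grip_width"],s["ft_force"].round(2),seatnow(s))
p=env.get_image("wrist"); cv2.imwrite("pics/w7.png",p["frame"])
p=env.get_image("side"); crop(p,250,130,410,290,"s7.png",3.7)
for g in [(.092,-.16,.30),(.060,-.16,.258),(0,-.16,.258)]:
    R,q=goal(g);print(g,q.round(4),cmd(R,q,s))
```

```text
9.15 [0.6236 0.146  0.2427] [  2.8  49.3  29.9  -0.6 135.8 -91. ] 0.007757079089843372 [ 0.17  0.21 -1.71] (array([ 0.0922, -0.161 ,  0.3002]), np.float64(-0.05))
(0.092, -0.16, 0.3) [0.6233 0.147  0.2425] (array([0.1, 1. , 0.3]), array([-0.01, -0.02, -0.07]))
(0.06, -0.16, 0.258) [0.5914 0.145  0.2005] (array([ 2.2,  1. , 53. ]), array([-0.01, -0.02, -0.07]))
(0, -0.16, 0.258) [0.5315 0.1414 0.2005] (array([51.3,  0.9, 87.4]), array([-0.01, -0.02, -0.07]))
```

View pics/w7.png

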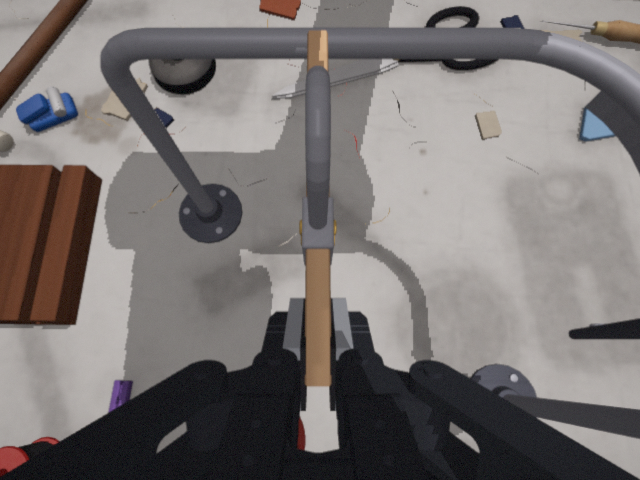

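View pics/s7.png

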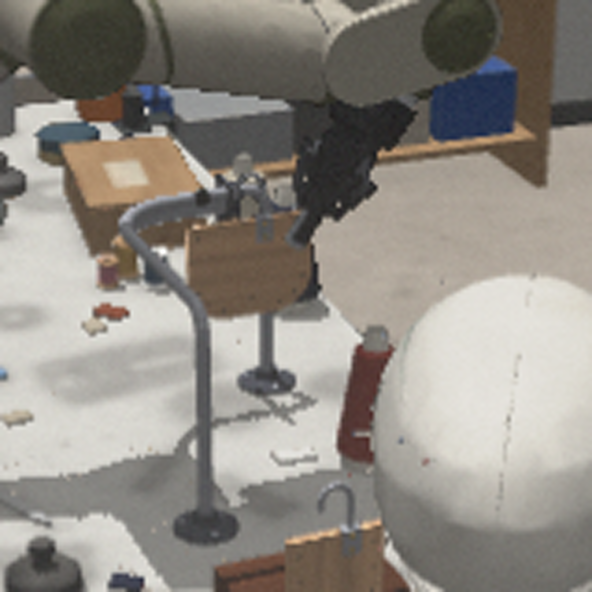

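Run:
```python
from h import *
s=env.observe();p=env.get_image("wrist")
RR=Rn.from_euler("z",RY,degrees=True).as_matrix()
print(proj(p,np.array([[0,-.245,.23],[0,-.2,.23],[0,-.16,.23],[0,-.1,.23],[0,-.07,.23]])@RR.T+RO,s).round(1))
print(proj(p,np.array([[0,-.27,.004],[.178,0,.004]])@RR.T+RO,s).round(1))
f=p["frame"]; 
for u in(160,240,400,480): 
    print(u,f[25:65,u].mean(1).astype(int).tolist())
print(p["frame"].shape)
for n in ["thread_cone"]:
    pic=env.get_image("side")
    for r in env.trace(pic,n): print(n,r["confidence"],r["extent"])
```

```text
[[145.   42.3]
 [237.3  42. ]
 [319.5  41.8]
 [442.7  41.7]
 [504.3  41.7]]
[[209.4 211.6]
 [501.5 400.6]]
160 [176, 177, 164, 109, 100, 98, 104, 103, 106, 106, 109, 106, 112, 109, 108, 104, 103, 99, 98, 95, 89, 91, 89, 87, 82, 83, 78, 77, 76, 72, 64, 62, 62, 61, 67, 73, 76, 76, 77, 79]
240 [171, 167, 151, 103, 100, 101, 103, 105, 108, 108, 112, 116, 118, 121, 115, 113, 109, 103, 98, 96, 93, 90, 90, 86, 85, 84, 79, 78, 72, 72, 66, 62, 64, 80, 126, 155, 155, 158, 154, 155]
400 [179, 176, 159, 109, 99, 103, 103, 104, 106, 107, 109, 110, 113, 114, 112, 112, 110, 102, 99, 95, 93, 90, 87, 87, 85, 84, 83, 81, 79, 70, 67, 63, 60, 53, 31, 26, 24, 68, 102, 111]
480 [161, 161, 149, 107, 99, 100, 101, 101, 103, 106, 105, 105, 107, 106, 102, 105, 102, 102, 95, 95, 92, 90, 89, 83, 83, 79, 77, 74, 74, 70, 64, 63, 60, 52, 41, 36, 29, 29, 23, 18]
(480, 640, 3)
thread_cone 0.58 [345.6, 217.9, 357.2, 262.7]
```

Run:
```python
from h import *
s=env.observe()
for g in [(.05,-.16,.280),(.045,-.16,.255),(0,-.16,.255)]:
    R,q=goal(g);print(g,q.round(4),cmd(R,q,s))
```

```text
(0.05, -0.16, 0.28) [0.5814 0.1444 0.2225] (array([22.9,  0.5, 40.9]), array([-0.02,  0.  , -0.04]))
(0.045, -0.16, 0.255) [0.5764 0.1441 0.1975] (array([12.7,  0.5, 64.2]), array([-0.02,  0.  , -0.04]))
(0, -0.16, 0.255) [0.5315 0.1414 0.1975] (array([49.6,  0.5, 90. ]), array([-0.02,  0.  , -0.04]))
```

Run:
```python
from h import *
s=env.observe()
for g in [(.09,-.16,.255),(.045,-.16,.255)]:
    R,q=goal(g);print(g,q.round(4),cmd(R,q,s))
```

```text
(0.09, -0.16, 0.255) [0.6213 0.1468 0.1975] (array([-24.2,   0.5,  38.4]), array([-0.02,  0.  , -0.04]))
(0.045, -0.16, 0.255) [0.5764 0.1441 0.1975] (array([12.7,  0.5, 64.2]), array([-0.02,  0.  , -0.04]))
```

Emit:
servo_tool(commands=[{"linear": [-8,0,13],"angular": [0,0,0],"gripper": -1},{"linear": [-16,0.5,26],"angular": [0,0,0],"gripper": -1},{"linear": [-24,0.5,38],"angular": [0,0,0],"gripper": -1},{"linear": [-24,0.5,38],"angular": [0,0,0],"gripper": -1},{"linear": [-24,0.5,38],"angular": [0,0,0],"gripper": -1},{"linear": [-24,0.5,38],"angular": [0,0,0],"gripper": -1}])

```text
time_s: 10.0
position: [0.6216, 0.1473, 0.199]
tool_rot: [[-0.819, -0.061, -0.571], [-0.05, 0.998, -0.036], [0.572, -0.001, -0.82]]
ft_force: [0.6, 0.4, -1.5]
grip_width: 0.0071
```

Run:
```python
from h import *
s=env.observe();print(s["time_s"],s["position"].round(4),s["ft_force"].round(2),seatnow(s))
p=env.get_image("scene"); crop(p,230,160,330,260,"c8.png",6)
p=env.get_image("side"); crop(p,270,160,350,240,"s8.png",7)
for g in [(.045,-.16,.255),(.0,-.16,.255)]:
    R,q=goal(g);print(g,q.round(4),cmd(R,q,s))
```

```text
10.0 [0.6216 0.1473 0.199 ] [ 0.59  0.41 -1.49] (array([ 0.0903, -0.1596,  0.2565]), np.float64(0.02))
(0.045, -0.16, 0.255) [0.5764 0.1441 0.1975] (array([36.3, -0.4, 27.1]), array([-0.04,  0.1 , -0.01]))
(0.0, -0.16, 0.255) [0.5315 0.1414 0.1975] (array([73.2, -0.4, 52.9]), array([-0.04,  0.1 , -0.01]))
```

View pics/c8.png

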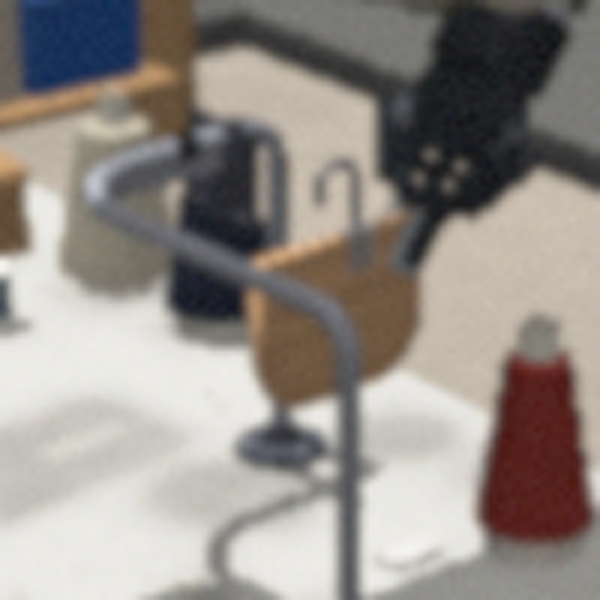

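View pics/s8.png

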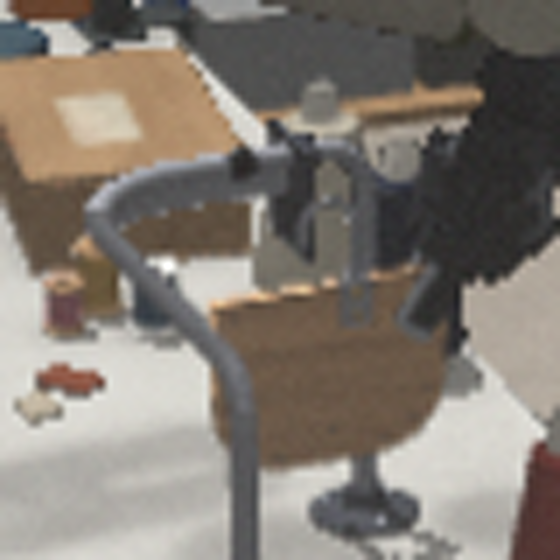

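Run:
```python
from h import *
s=env.observe()
q=env.get_image("scene");p=env.get_image("side")
print("dark",onz(q,[(230+205/6,160+325/6)],0),"beige",onz(q,[(230+115/6,160+285/6)],0),"red",onz(q,[(230+535/6,160+535/6)],0))
yaw=RY; Rt=Rn.from_euler("z",yaw,degrees=True).as_matrix()
X=lambda x,z:s["position"]+Rt@(np.array([x,0,z])-TCPT)
P=[X(-.065,.1),X(.065,.1),X(-.014,.122),X(0,.148),X(-.025,0)]
print(((proj(q,P)-[230,160])*6+3).round(0).tolist()); print(((proj(p,P)-[270,160])*7+3.5).round(0).tolist())
```

```text
dark [[0.73321362 0.50710586 0.        ]] beige [[0.72486002 0.61103424 0.        ]] red [[0.69992952 0.10644033 0.        ]]
[[253.0, 265.0], [421.0, 211.0], [320.0, 208.0], [338.0, 159.0], [308.0, 406.0]]
[[208.0, 306.0], [441.0, 267.0], [300.0, 251.0], [325.0, 199.0], [282.0, 470.0]]
```

Emit:
servo_tool(commands=[{"linear": [12,0,9],"angular": [0,0,0],"gripper": -1},{"linear": [24,0,18],"angular": [0,0,0],"gripper": -1},{"linear": [36,-0.4,27],"angular": [0,0,0],"gripper": -1},{"linear": [42,-0.4,31.2],"angular": [0,0,0],"gripper": -1},{"linear": [48,-0.4,35.3],"angular": [0,0,0],"gripper": -1},{"linear": [50,-0.4,36.7],"angular": [0,0,0],"gripper": -1},{"linear": [50,-0.4,36.7],"angular": [0,0,0],"gripper": -1},{"linear": [50,-0.4,36.7],"angular": [0,0,0],"gripper": -1}])

```text
time_s: 11.0
position: [0.5598, 0.1431, 0.1965]
tool_rot: [[-0.818, -0.061, -0.572], [-0.05, 0.998, -0.036], [0.573, -0.001, -0.819]]
ft_force: [0.1, 0.0, -1.8]
grip_width: 0.007
```

Run:
```python
from h import *
s=env.observe();print(s["time_s"],s["position"].round(4),s["ft_force"].round(2),seatnow(s))
p=env.get_image("scene"); crop(p,230,160,330,260,"c9.png",6)
p=env.get_image("wrist"); crop(p,220,0,420,270,"w9.png",2.2)
for g in [(.0,-.16,.255),(0,-.16,.231),(0,-.16,.229)]:
    R,q=goal(g);print(g,q.round(4),cmd(R,q,s))
```

```text
11.0 [0.5598 0.1431 0.1965] [ 0.14  0.04 -1.78] (array([ 0.0284, -0.16  ,  0.254 ]), np.float64(0.02))
(0.0, -0.16, 0.255) [0.5315 0.1414 0.1975] (array([23.8, -0. , 15.4]), array([-0.04,  0.01, -0.01]))
(0, -0.16, 0.231) [0.5315 0.1414 0.1735] (array([10.1,  0. , 35.1]), array([-0.04,  0.01, -0.01]))
(0, -0.16, 0.229) [0.5315 0.1414 0.1715] (array([ 8.9,  0. , 36.7]), array([-0.04,  0.01, -0.01]))
```

View pics/c9.png

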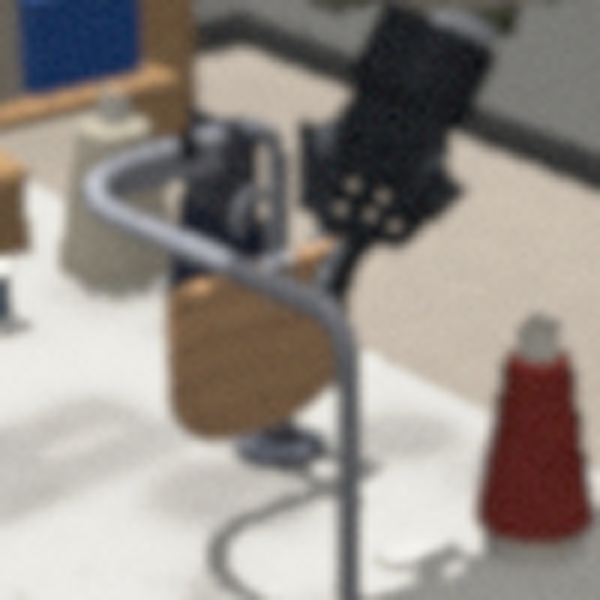

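View pics/w9.png

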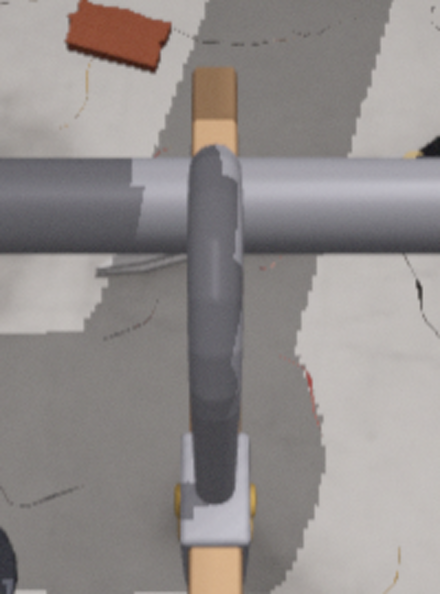

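Emit:
servo_tool(commands=[{"linear": [6,0,4],"angular": [0,0,0],"gripper": -1},{"linear": [12,0,7.8],"angular": [0,0,0],"gripper": -1},{"linear": [18,0,11.6],"angular": [0,0,0],"gripper": -1},{"linear": [23.8,0,15.4],"angular": [0,0,0],"gripper": -1},{"linear": [23.8,0,15.4],"angular": [0,0,0],"gripper": -1},{"linear": [23.8,0,15.4],"angular": [0,0,0],"gripper": -1},{"linear": [23.8,0,15.4],"angular": [0,0,0],"gripper": -1}])

```text
time_s: 11.8
position: [0.5313, 0.1414, 0.1976]
tool_rot: [[-0.818, -0.061, -0.572], [-0.05, 0.998, -0.036], [0.573, -0.001, -0.819]]
ft_force: [0.1, 0.1, -2.0]
grip_width: 0.0072
```

Run:
```python
from h import *
s=env.observe();print(s["time_s"],s["position"].round(4),s["ft_force"].round(2),seatnow(s))
p=env.get_image("wrist"); crop(p,220,0,420,270,"w10.png",2.2)
p=env.get_image("side"); crop(p,270,150,350,230,"s10.png",7)
for g in [(.0,-.16,.255),(0,-.16,.231),(0,-.16,.229)]:
    R,q=goal(g);print(g,q.round(4),cmd(R,q,s))
```

```text
11.8 [0.5313 0.1414 0.1976] [ 0.08  0.12 -1.97] (array([-1.000e-04, -1.600e-01,  2.551e-01]), np.float64(0.02))
(0.0, -0.16, 0.255) [0.5315 0.1414 0.1975] (array([-0.2, -0. , -0. ]), array([-0.05,  0.01, -0.01]))
(0, -0.16, 0.231) [0.5315 0.1414 0.1735] (array([-13.9,   0. ,  19.7]), array([-0.05,  0.01, -0.01]))
(0, -0.16, 0.229) [0.5315 0.1414 0.1715] (array([-15.1,   0. ,  21.3]), array([-0.05,  0.01, -0.01]))
```

View pics/w10.png

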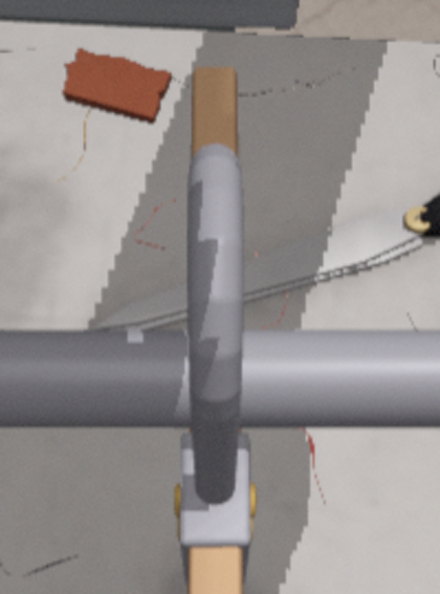

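View pics/s10.png

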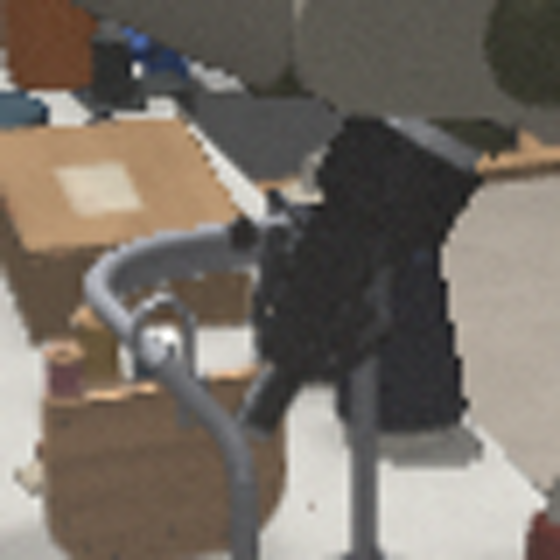

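Emit:
servo_tool(commands=[{"linear": [-3.5,0,5],"angular": [0,0,0],"gripper": -1},{"linear": [-7,0,10],"angular": [0,0,0],"gripper": -1},{"linear": [-10.5,0,15],"angular": [0,0,0],"gripper": -1},{"linear": [-13.3,0,19],"angular": [0,0,0],"gripper": -1},{"linear": [-14,0,20],"angular": [0,0,0],"gripper": -1},{"linear": [-14,0,20],"angular": [0,0,0],"gripper": -1},{"linear": [-14,0,20],"angular": [0,0,0],"gripper": -1},{"linear": [-14,0,20],"angular": [0,0,0],"gripper": -1}])

```text
time_s: 12.7
position: [0.5312, 0.1414, 0.1734]
tool_rot: [[-0.818, -0.061, -0.572], [-0.05, 0.998, -0.036], [0.573, -0.001, -0.819]]
ft_force: [0.1, 0.3, -1.7]
grip_width: 0.0074
```

Run:
```python
from h import *
s=env.observe();print(s["time_s"],s["position"].round(4),s["ft_force"].round(2),s["wrist_torque"].round(2),seatnow(s))
p=env.get_image("wrist"); crop(p,220,0,420,270,"w11.png",2.2)
```

```text
12.7 [0.5312 0.1414 0.1734] [ 0.05  0.33 -1.66] [ 0.04 -0.47 -0.01] (array([-2.000e-04, -1.600e-01,  2.309e-01]), np.float64(0.03))
```

View pics/w11.png

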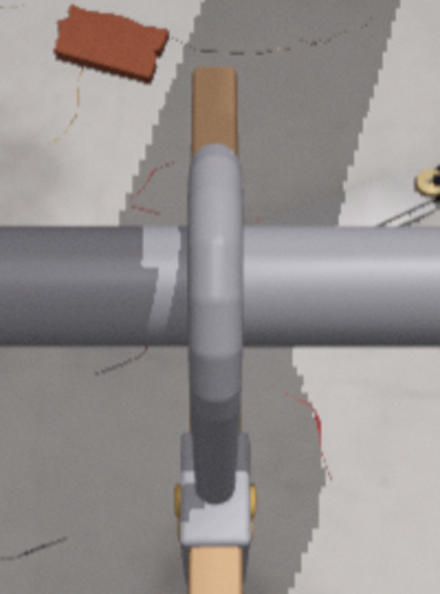

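Emit:
servo_tool(commands=[{"linear": [-0.6,0,0.8],"angular": [0,0,0],"gripper": -1},{"linear": [-0.9,0,1.2],"angular": [0,0,0],"gripper": -1},{"linear": [-1.1,0,1.6],"angular": [0,0,0],"gripper": -1},{"linear": [-1.1,0,1.6],"angular": [0,0,0],"gripper": -1},{"linear": [-1.1,0,1.6],"angular": [0,0,0],"gripper": -1}])

```text
time_s: 13.25
position: [0.5311, 0.1414, 0.1716]
tool_rot: [[-0.818, -0.061, -0.572], [-0.05, 0.998, -0.036], [0.574, -0.001, -0.819]]
ft_force: [0.5, -0.3, 3.4]
grip_width: 0.0072
```

Emit:
servo_tool(commands=[{"linear": [0.2,0,-0.3],"angular": [0,0,0],"gripper": -1},{"linear": [0.2,0,-0.3],"angular": [0,0,0],"gripper": -0.8},{"linear": [0.2,0,-0.3],"angular": [0,0,0],"gripper": -0.6},{"linear": [0.2,0,-0.3],"angular": [0,0,0],"gripper": -0.4},{"linear": [0.2,0,-0.3],"angular": [0,0,0],"gripper": -0.3},{"linear": [0.2,0,-0.3],"angular": [0,0,0],"gripper": -0.3},{"linear": [0.2,0,-0.3],"angular": [0,0,0],"gripper": -0.3},{"linear": [0.2,0,-0.3],"angular": [0,0,0],"gripper": -0.3},{"linear": [0.2,0,-0.3],"angular": [0,0,0],"gripper": -0.3},{"linear": [0.2,0,-0.3],"angular": [0,0,0],"gripper": -0.3}])

```text
time_s: 14.25
position: [0.5312, 0.1414, 0.1716]
tool_rot: [[-0.818, -0.061, -0.572], [-0.05, 0.998, -0.036], [0.574, -0.001, -0.819]]
ft_force: [-0.3, -0.6, -0.5]
grip_width: 0.0299
```

Run:
```python
from h import *
s=env.observe();print(s["time_s"],s["position"].round(4),s["ft_force"].round(2),s["grip_width"],seatnow(s))
p=env.get_image("wrist"); cv2.imwrite("pics/w12.png",p["frame"])
p=env.get_image("side"); crop(p,260,150,360,250,"s12.png",6)
```

```text
14.25 [0.5312 0.1414 0.1716] [-0.33 -0.61 -0.48] 0.02985156405870348 (array([-0.0003, -0.16  ,  0.2291]), np.float64(0.03))
```

View pics/w12.png

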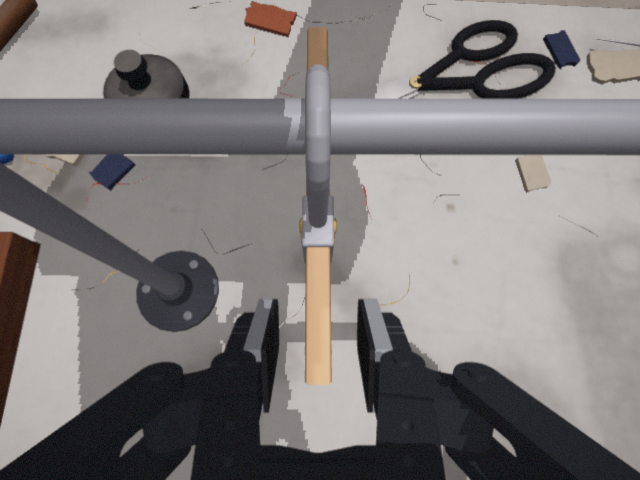

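View pics/s12.png

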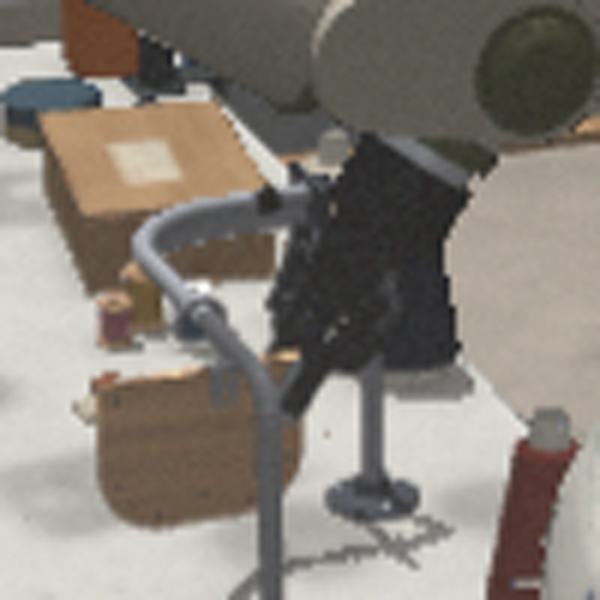

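Emit:
servo_tool(commands=[{"linear": [0,0,0],"angular": [0,0,0],"gripper": -0.3},{"linear": [-1.2,0,-0.8],"angular": [0,0,0],"gripper": -0.3},{"linear": [-2.5,0,-1.7],"angular": [0,0,0],"gripper": -0.3},{"linear": [-2.5,0,-1.7],"angular": [0,0,0],"gripper": -0.5},{"linear": [-2.5,0,-1.7],"angular": [0,0,0],"gripper": -0.6},{"linear": [-2.5,0,-1.7],"angular": [0,0,0],"gripper": -0.7},{"linear": [-2.5,0,-1.7],"angular": [0,0,0],"gripper": -0.8},{"linear": [-2.5,0,-1.7],"angular": [0,0,0],"gripper": -1},{"linear": [-2.5,0,-1.7],"angular": [0,0,0],"gripper": -1},{"linear": [-2.5,0,-1.7],"angular": [0,0,0],"gripper": -1},{"linear": [-2.5,0,-1.7],"angular": [0,0,0],"gripper": -1}], force=50)

```text
time_s: 15.45
position: [0.5342, 0.1416, 0.1716]
tool_rot: [[-0.818, -0.061, -0.572], [-0.05, 0.998, -0.036], [0.574, -0.001, -0.819]]
ft_force: [0.3, 0.9, 1.0]
grip_width: 0.0074
```

```bash
sed -i 's/^TCPT=.*/TCPT=np.array([.0517,-.0003,.0766])/' h.py
python3 - <<'E'
from h import *
s=env.observe();print(s["time_s"],s["position"].round(4),s["ft_force"].round(2),s["grip_width"],seatnow(s),s["q"].round(1))
p=env.get_image("wrist"); crop(p,200,0,440,420,"w13.png",1.4)
for y in (-.16,-.115,-.07):
    R,q=goal((0,y,.2335));print(y,cmd(R,q,s))
E
```

```text
15.45 [0.5342 0.1416 0.1716] [0.34 0.9  0.96] 0.007400438863112816 (array([-0.0003, -0.16  ,  0.23  ]), np.float64(0.02)) [  2.8  41.2  58.6  -0.5 115.2 -90.8]
-0.16 (array([ 1.8, -0. , -3. ]), array([-0.05,  0.  , -0.01]))
-0.115 (array([ 1.8, 45. , -3.1]), array([-0.05,  0.  , -0.01]))
-0.07 (array([ 1.8, 90. , -3.1]), array([-0.05,  0.  , -0.01]))
```

View pics/w13.png

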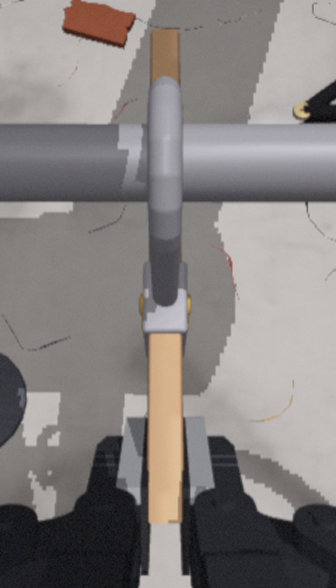

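Emit:
servo_tool(commands=[{"linear": [1,0,-1.5],"angular": [0,0,0],"gripper": -1},{"linear": [1.8,0,-3],"angular": [0,0,0],"gripper": -1},{"linear": [1.8,10,-3],"angular": [0,0,0],"gripper": -1},{"linear": [1.8,25,-3],"angular": [0,0,0],"gripper": -1},{"linear": [1.8,40,-3],"angular": [0,0,0],"gripper": -1},{"linear": [1.8,55,-3],"angular": [0,0,0],"gripper": -1},{"linear": [1.8,70,-3],"angular": [0,0,0],"gripper": -1},{"linear": [1.8,83,-3],"angular": [0,0,0],"gripper": -1},{"linear": [1.8,90,-3],"angular": [0,0,0],"gripper": -1},{"linear": [1.8,90,-3],"angular": [0,0,0],"gripper": -1},{"linear": [1.8,90,-3],"angular": [0,0,0],"gripper": -1},{"linear": [1.8,90,-3],"angular": [0,0,0],"gripper": -1}])

```text
time_s: 16.7
position: [0.529, 0.2304, 0.175]
tool_rot: [[-0.817, -0.06, -0.573], [-0.047, 0.998, -0.037], [0.574, -0.003, -0.819]]
ft_force: [-0.9, -9.0, -0.9]
grip_width: 0.0072
```

Run:
```python
from h import *
s=env.observe();print(s["time_s"],s["position"].round(4),s["ft_force"].round(2),s["grip_width"],seatnow(s),s["q"].round(1))
p=env.get_image("wrist"); cv2.imwrite("pics/w14.png",p["frame"])
RR=Rn.from_euler("z",RY,degrees=True).as_matrix()
print(proj(p,np.array([[0,-.2,.23],[0,-.1,.23],[.07-.07*.866,-.035,.23],[.0205,-.0205,.23],[.07,0,.23]])@RR.T+RO,s).round(1))
for th in range(5,50,5):
    a=np.radians(th);R,q=goal((.07-.07*np.cos(a),-.07+.07*np.sin(a),.2335),-th);l,w=cmd(R,q,s);print(th,l.tolist(),w.tolist())
```

```text
16.7 [0.529  0.2304 0.175 ] [-0.86 -9.01 -0.94] 0.007207907547814286 (array([-0.    , -0.071 ,  0.2334]), np.float64(-0.05)) [ 10.2  43.1  54.1   4.2 117.7 -82.4]
[[-162.3  123.2]
 [ 208.5  121.6]
 [ 455.7  152.2]
 [ 517.8  191.4]
 [ 645.7  401.7]]
5 [0.0, 2.6, -0.1] [-2.98, -0.04, 3.95]
10 [-0.1, 4.2, -0.2] [-5.85, -0.03, 8.05]
15 [-0.4, 5.8, -0.4] [-8.72, -0.02, 12.14]
20 [-0.8, 7.3, -0.7] [-11.59, -0.01, 16.24]
25 [-1.2, 8.8, -1.0] [-14.46, -0.01, 20.33]
30 [-1.8, 10.2, -1.4] [-17.33, 0.0, 24.43]
35 [-2.5, 11.6, -1.9] [-20.2, 0.01, 28.52]
40 [-3.3, 12.9, -2.4] [-23.06, 0.02, 32.62]
45 [-4.1, 14.1, -3.1] [-25.93, 0.03, 36.72]
```

View pics/w14.png

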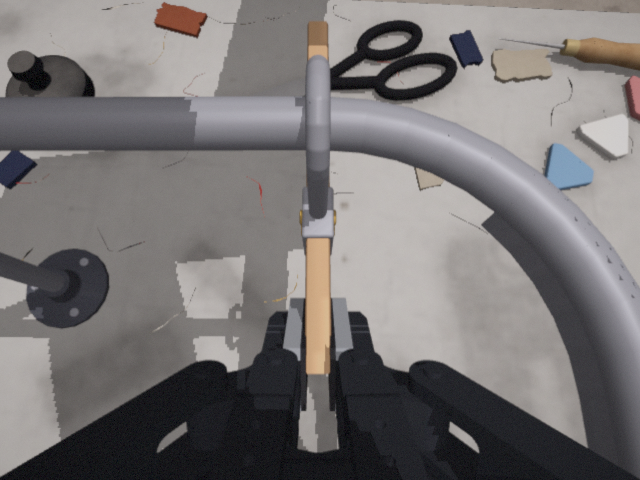

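Run:
```python
from h import *
s=env.observe();print(s["ft_force"],s["wrist_torque"],s["position"])
p=env.get_image("side"); crop(p,240,130,370,250,"s14.png",5.5)
p=env.get_image("scene"); crop(p,200,140,320,250,"c14.png",5.5)
```

```text
[-1.04337353 -8.37305839 -0.64573955] [-0.64709672 -0.40358634  0.36892922] [0.52904457 0.23035629 0.17501454]
```

View pics/s14.png

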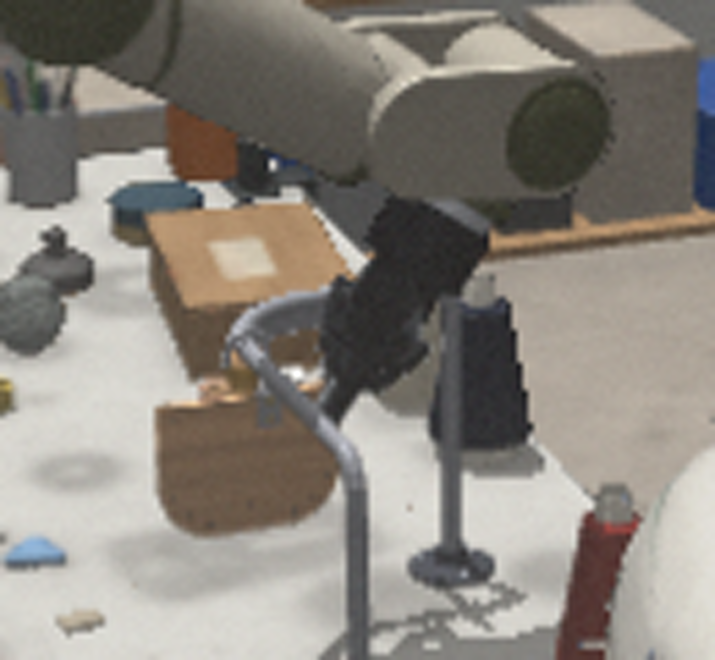

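View pics/c14.png

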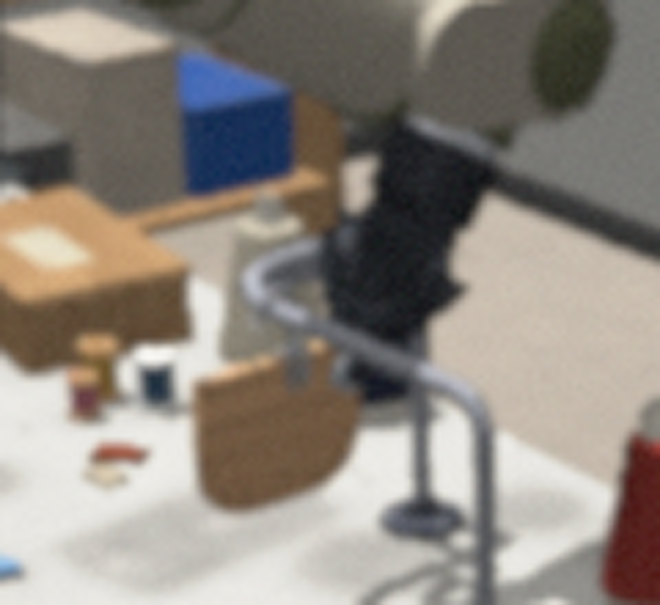

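```bash
cat > prof.py <<'E'
from h import *
def axis_pt(l): # l: arclength, 0 at bend start
    L=.07*np.pi/2
    if l<0: return np.array([0,-.07+l])
    if l<L: a=l/.07; return np.array([.07-.07*np.cos(a),-.07+.07*np.sin(a)])
    return np.array([.07+l-L,0])
L=.07*np.pi/2
ls=[-.10,-.045,-.008,L,L+.015,L+.1]; ph=[0,0,15,75,90,90]
yaw=lambda l:-np.interp(l,ls,ph)
axis=np.array([axis_pt(l) for l in np.linspace(-.17,L+.08,400)])
def clear(l):
    a=axis_pt(l);f=np.radians(-yaw(l));best=9
    for r in np.linspace(.055,.14,15):
        for t in np.linspace(-.066,.066,23):
            q=a+r*np.array([np.cos(f),-np.sin(f)])+t*np.array([np.sin(f),np.cos(f)])
            best=min(best,np.linalg.norm(axis-q,axis=1).min()-.007)
    return best
E
python3 - <<'E'
from prof import *
for l in np.linspace(-.03,L+.0515,16): print(round(l,3),axis_pt(l).round(4),yaw(l).round(1),"clr mm",round(clear(l)*1000,1))
E
```

```text
-0.03 [ 0.  -0.1] -6.1 clr mm 32.1
-0.017 [ 0.     -0.0872] -11.3 clr mm 26.1
-0.004 [ 0.     -0.0745] -16.8 clr mm 20.2
0.008 [ 0.0005 -0.0617] -23.3 clr mm 15.8
0.021 [ 0.0031 -0.0493] -29.8 clr mm 11.1
0.034 [ 0.008  -0.0375] -36.3 clr mm 6.3
0.047 [ 0.0149 -0.0268] -42.8 clr mm 3.5
0.059 [ 0.0237 -0.0175] -49.3 clr mm 2.6
0.072 [ 0.034 -0.01 ] -55.7 clr mm 3.4
0.085 [ 0.0455 -0.0044] -62.2 clr mm 5.7
0.098 [ 0.0577 -0.0011] -68.7 clr mm 9.2
0.11 [0.0704 0.    ] -75.4 clr mm 13.4
0.123 [0.0832 0.    ] -88.2 clr mm 10.3
0.136 [0.096 0.   ] -90.0 clr mm 20.3
0.149 [0.1087 0.    ] -90.0 clr mm 31.9
0.161 [0.1215 0.    ] -90.0 clr mm 42.1
```

```bash
cat > rows.py <<'E'
from prof import *
import sys,json
def rows(lv,z=.2335):
    s=env.observe();out=[]
    for l in lv:
        a=axis_pt(l);R,q=goal((a[0],a[1],z),yaw(l));li,an=cmd(R,q,s)
        out.append({"linear":li.round(1).tolist(),"angular":an.round(1).tolist(),"gripper":-1})
    print(json.dumps(out))
E
python3 - <<'E'
from rows import *
print(seatnow())
rows([-.018,-.028,-.025,-.018,-.010,-.002,.006,.014,.022,.030,.038,.046,.055,.055,.055])
E
```

```text
(array([-0.    , -0.071 ,  0.2334]), np.float64(-0.05))
[{"linear": [0.8, -26.8, 0.5], "angular": [-6.4, -0.0, 8.8], "gripper": -1}, {"linear": [0.3, -33.2, 0.2], "angular": [-4.1, -0.0, 5.5], "gripper": -1}, {"linear": [0.4, -31.3, 0.3], "angular": [-4.8, -0.0, 6.5], "gripper": -1}, {"linear": [0.8, -26.8, 0.5], "angular": [-6.4, -0.0, 8.8], "gripper": -1}, {"linear": [1.3, -21.6, 0.9], "angular": [-8.2, -0.0, 11.5], "gripper": -1}, {"linear": [2.2, -17.0, 1.5], "angular": [-10.5, -0.0, 14.6], "gripper": -1}, {"linear": [3.0, -12.4, 2.1], "angular": [-12.8, -0.0, 18.0], "gripper": -1}, {"linear": [3.3, -7.9, 2.3], "angular": [-15.1, -0.0, 21.3], "gripper": -1}, {"linear": [3.1, -3.3, 2.1], "angular": [-17.5, 0.0, 24.6], "gripper": -1}, {"linear": [2.4, 1.0, 1.6], "angular": [-19.8, 0.0, 28.0], "gripper": -1}, {"linear": [1.1, 5.1, 0.7], "angular": [-22.1, 0.0, 31.3], "gripper": -1}, {"linear": [-0.6, 9.0, -0.6], "angular": [-24.5, 0.0, 34.6], "gripper": -1}, {"linear": [-3.1, 12.8, -2.3], "angular": [-27.1, 0.0, 38.4], "gripper": -1}, {"linear": [-3.1, 12.8, -2.3], "angular": [-27.1, 0.0, 38.4], "gripper": -1}, {"linear": [-3.1, 12.8, -2.3], "angular": [-27.1, 0.0, 38.4], "gripper": -1}]
```

Emit:
servo_tool(commands=[{"linear": [0,-12,0],"angular": [0,0,0],"gripper": -1},{"linear": [0.1,-27,0],"angular": [-1,0,1.5],"gripper": -1},{"linear": [0.3,-33,0.2],"angular": [-4.1,0,5.5],"gripper": -1},{"linear": [0.4,-31,0.3],"angular": [-4.8,0,6.5],"gripper": -1},{"linear": [0.8,-26.8,0.5],"angular": [-6.4,0,8.8],"gripper": -1},{"linear": [1.3,-21.6,0.9],"angular": [-8.2,0,11.5],"gripper": -1},{"linear": [2.2,-17,1.5],"angular": [-10.5,0,14.6],"gripper": -1},{"linear": [2.2,-17,1.5],"angular": [-10.5,0,14.6],"gripper": -1},{"linear": [2.2,-17,1.5],"angular": [-10.5,0,14.6],"gripper": -1},{"linear": [2.2,-17,1.5],"angular": [-10.5,0,14.6],"gripper": -1}])

```text
time_s: 17.85
position: [0.5273, 0.2142, 0.175]
tool_rot: [[-0.794, 0.248, -0.555], [0.202, 0.969, 0.145], [0.574, 0.003, -0.819]]
ft_force: [0.5, 0.5, -1.6]
grip_width: 0.007
```

Run:
```python
from rows import *
s=env.observe();print(s["time_s"],s["ft_force"].round(2),s["grip_width"],seatnow(s),axis_pt(-.002),s["q"].round(1))
p=env.get_image("wrist"); cv2.imwrite("pics/w15.png",p["frame"])
rows([.006,.014,.022,.030,.038,.046,.055])
```

```text
17.85 [ 0.51  0.47 -1.64] 0.006951428258495788 (array([-1.000e-04, -7.120e-02,  2.334e-01]), np.float64(-17.87)) [ 0.    -0.072] [  5.2  40.6  59.2  12.2 113.1 -69. ]
[{"linear": [1.7, 3.0, 1.1], "angular": [-2.3, -0.0, 3.6], "gripper": -1}, {"linear": [3.2, 7.3, 2.1], "angular": [-4.6, -0.0, 6.9], "gripper": -1}, {"linear": [4.1, 11.6, 2.8], "angular": [-7.0, -0.0, 10.2], "gripper": -1}, {"linear": [4.4, 16.1, 3.0], "angular": [-9.3, -0.0, 13.6], "gripper": -1}, {"linear": [4.3, 20.5, 2.9], "angular": [-11.6, -0.0, 16.9], "gripper": -1}, {"linear": [3.6, 24.8, 2.5], "angular": [-14.0, -0.0, 20.2], "gripper": -1}, {"linear": [2.2, 29.3, 1.5], "angular": [-16.6, -0.1, 24.0], "gripper": -1}]
```

View pics/w15.png

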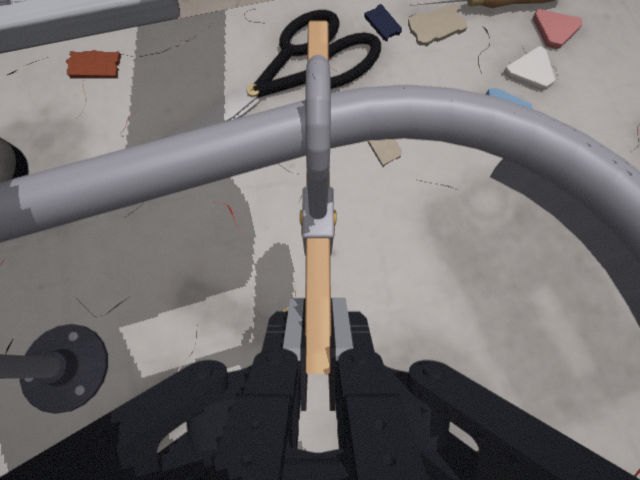

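Free of contact now (force = weight only). Continue into the bend with the yaw leading.

Emit:
servo_tool(commands=[{"linear": [1.7,3,1.1],"angular": [-2.3,0,3.6],"gripper": -1},{"linear": [3.2,7.3,2.1],"angular": [-4.6,0,6.9],"gripper": -1},{"linear": [4.1,11.6,2.8],"angular": [-7,0,10.2],"gripper": -1},{"linear": [4.4,16.1,3],"angular": [-9.3,0,13.6],"gripper": -1},{"linear": [4.3,20.5,2.9],"angular": [-11.6,0,16.9],"gripper": -1},{"linear": [3.6,24.8,2.5],"angular": [-14,0,20.2],"gripper": -1},{"linear": [2.2,29.3,1.5],"angular": [-16.6,0,24],"gripper": -1},{"linear": [2.2,29.3,1.5],"angular": [-16.6,0,24],"gripper": -1},{"linear": [2.2,29.3,1.5],"angular": [-16.6,0,24],"gripper": -1},{"linear": [2.2,29.3,1.5],"angular": [-16.6,0,24],"gripper": -1}])

```text
time_s: 18.9
position: [0.532, 0.2433, 0.1751]
tool_rot: [[-0.593, 0.689, -0.417], [0.564, 0.725, 0.396], [0.574, -0.0, -0.819]]
ft_force: [-0.4, -0.2, -1.5]
grip_width: 0.0073
```

Run:
```python
from rows import *
s=env.observe();print(s["time_s"],s["ft_force"].round(2),s["grip_width"],seatnow(s),axis_pt(.055),s["q"].round(1))
p=env.get_image("wrist"); cv2.imwrite("pics/w16.png",p["frame"])
rows([.063,.071,.079,.087,.095,.103,.110,.114,.118,.122,.1255])
```

```text
18.9 [-0.42 -0.21 -1.47] 0.007337732726391366 (array([ 0.0204, -0.0206,  0.2335]), np.float64(-47.02)) [ 0.02051818 -0.02048688] [  2.5  37.   66.5  25.  101.3 -44.4]
[{"linear": [-0.0, 4.4, -0.1], "angular": [-2.4, -0.1, 3.3], "gripper": -1}, {"linear": [-0.6, 8.7, -0.5], "angular": [-4.7, -0.1, 6.7], "gripper": -1}, {"linear": [-1.6, 12.8, -1.2], "angular": [-7.0, -0.1, 10.0], "gripper": -1}, {"linear": [-3.2, 16.7, -2.3], "angular": [-9.4, -0.1, 13.3], "gripper": -1}, {"linear": [-5.3, 20.3, -3.8], "angular": [-11.7, -0.1, 16.6], "gripper": -1}, {"linear": [-7.8, 23.6, -5.5], "angular": [-14.0, -0.1, 20.0], "gripper": -1}, {"linear": [-10.3, 26.0, -7.3], "angular": [-16.1, -0.1, 22.9], "gripper": -1}, {"linear": [-11.0, 25.8, -7.8], "angular": [-18.4, -0.1, 26.2], "gripper": -1}, {"linear": [-11.6, 25.8, -8.2], "angular": [-20.7, -0.1, 29.5], "gripper": -1}, {"linear": [-12.0, 25.9, -8.5], "angular": [-23.0, -0.1, 32.7], "gripper": -1}, {"linear": [-12.5, 26.5, -8.8], "angular": [-24.7, -0.1, 35.2], "gripper": -1}]
```

View pics/w16.png

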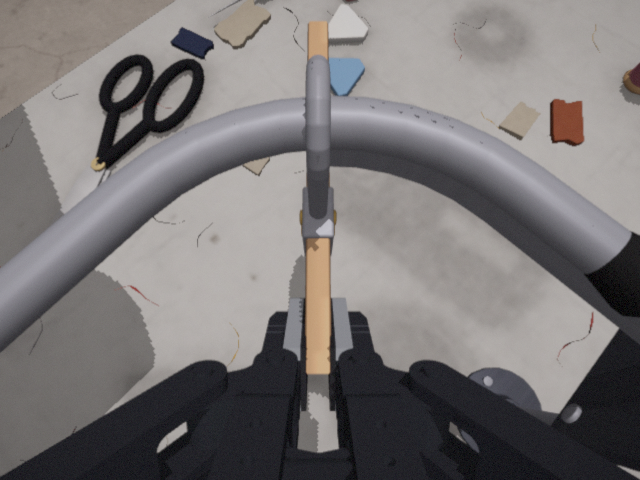

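Emit:
servo_tool(commands=[{"linear": [0,4.4,0],"angular": [-2.4,0,3.3],"gripper": -1},{"linear": [-0.6,8.7,-0.5],"angular": [-4.7,0,6.7],"gripper": -1},{"linear": [-1.6,12.8,-1.2],"angular": [-7,0,10],"gripper": -1},{"linear": [-3.2,16.7,-2.3],"angular": [-9.4,0,13.3],"gripper": -1},{"linear": [-5.3,20.3,-3.8],"angular": [-11.7,0,16.6],"gripper": -1},{"linear": [-7.8,23.6,-5.5],"angular": [-14,0,20],"gripper": -1},{"linear": [-10.3,26,-7.3],"angular": [-16.1,0,22.9],"gripper": -1},{"linear": [-11,25.8,-7.8],"angular": [-18.4,0,26.2],"gripper": -1},{"linear": [-11.6,25.8,-8.2],"angular": [-20.7,0,29.5],"gripper": -1},{"linear": [-12,25.9,-8.5],"angular": [-23,0,32.7],"gripper": -1},{"linear": [-12.5,26.5,-8.8],"angular": [-24.7,0,35.2],"gripper": -1},{"linear": [-12.5,26.5,-8.8],"angular": [-24.7,0,35.2],"gripper": -1},{"linear": [-12.5,26.5,-8.8],"angular": [-24.7,0,35.2],"gripper": -1},{"linear": [-12.5,26.5,-8.8],"angular": [-24.7,0,35.2],"gripper": -1}])

```text
time_s: 20.35
position: [0.5615, 0.252, 0.1751]
tool_rot: [[-0.049, 0.998, -0.034], [0.817, 0.06, 0.573], [0.574, -0.0, -0.819]]
ft_force: [-1.0, 0.5, -1.3]
grip_width: 0.0071
```

Run:
```python
from rows import *
s=env.observe();print(s["time_s"],s["ft_force"].round(2),s["grip_width"],seatnow(s),axis_pt(.1255),s["q"].round(1))
p=env.get_image("wrist"); cv2.imwrite("pics/w17.png",p["frame"])
RR=Rn.from_euler("z",RY,degrees=True).as_matrix()
print(proj(p,np.array([[.07,0,.23],[.0955,0,.2392],[.111,0,.2392],[.132,0,.242],[.132,-.032,.242],[.132,.032,.242]])@RR.T+RO,s).round(1))
print(env.tips_ahead); rows([.130,.140,.150,.1615])
```

```text
20.35 [-1.03  0.5  -1.26] 0.007113418620874182 (array([ 0.0858, -0.    ,  0.2335]), np.float64(-90.05)) [0.08554426 0.        ] [ -0.7  30.6  79.2  36.1  76.2 -14.9]
[[262.  120.1]
 [360.9  98.6]
 [423.8  98.6]
 [514.   91.3]
 [535.2 216.1]
 [496.5 -11.3]]
0.011
[{"linear": [0.1, 4.3, 0.0], "angular": [0.0, -0.0, -0.1], "gripper": -1}, {"linear": [0.1, 14.3, 0.0], "angular": [0.0, -0.0, -0.1], "gripper": -1}, {"linear": [0.1, 24.3, 0.0], "angular": [0.0, -0.0, -0.1], "gripper": -1}, {"linear": [0.1, 35.8, 0.0], "angular": [0.0, -0.0, -0.1], "gripper": -1}]
```

View pics/w17.png

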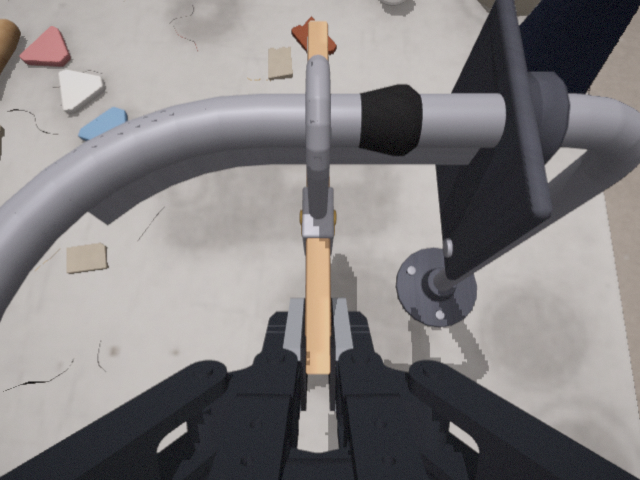

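Emit:
servo_tool(commands=[{"linear": [0.6,2,-0.8],"angular": [0,0,0],"gripper": -1},{"linear": [0.6,7,-0.8],"angular": [0,0,0],"gripper": -1},{"linear": [0.6,12,-0.8],"angular": [0,0,0],"gripper": -1},{"linear": [0.6,17,-0.8],"angular": [0,0,0],"gripper": -1},{"linear": [0.6,22,-0.8],"angular": [0,0,0],"gripper": -1},{"linear": [0.6,27,-0.8],"angular": [0,0,0],"gripper": -1},{"linear": [0.6,32,-0.8],"angular": [0,0,0],"gripper": -1},{"linear": [0.6,35.5,-0.8],"angular": [0,0,0],"gripper": -1},{"linear": [0.6,35.5,-0.8],"angular": [0,0,0],"gripper": -1},{"linear": [0.6,35.5,-0.8],"angular": [0,0,0],"gripper": -1},{"linear": [0.6,35.5,-0.8],"angular": [0,0,0],"gripper": -1}])

```text
time_s: 21.5
position: [0.5967, 0.2541, 0.1762]
tool_rot: [[-0.048, 0.998, -0.034], [0.817, 0.058, 0.573], [0.574, -0.0, -0.819]]
ft_force: [-0.4, -0.3, -0.5]
grip_width: 0.007
```

Run:
```python
from rows import *
s=env.observe();print(s["time_s"],s["ft_force"].round(2),s["grip_width"],seatnow(s),s["q"].round(1))
p=env.get_image("wrist"); cv2.imwrite("pics/w18.png",p["frame"])
rows([.1615],.2295)
```

```text
21.5 [-0.38 -0.28 -0.54] 0.006987064315900522 (array([ 1.211e-01, -1.000e-04,  2.346e-01]), np.float64(-90.14)) [ -0.5  33.6  73.   35.8  78.6 -12.8]
[{"linear": [-2.9, 0.6, 4.2], "angular": [0.1, -0.1, -0.1], "gripper": -1}]
```

View pics/w18.png

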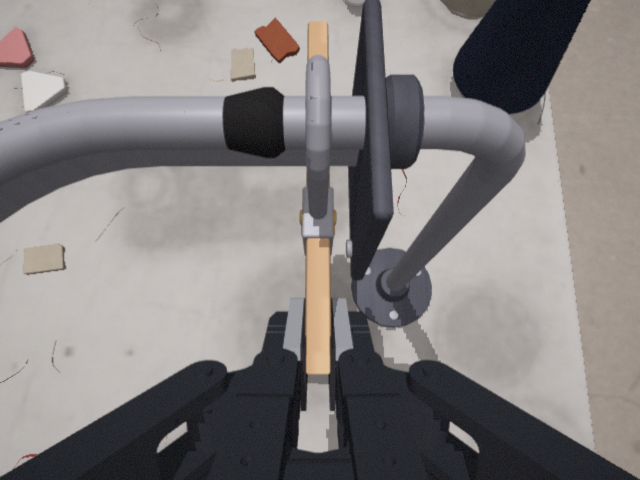

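Emit:
servo_tool(commands=[{"linear": [-1,1,1.4],"angular": [0,0,0],"gripper": -1},{"linear": [-2,1.2,2.8],"angular": [0,0,0],"gripper": -1},{"linear": [-2.6,1.2,3.7],"angular": [0,0,0],"gripper": -1},{"linear": [-2.9,1.2,4.1],"angular": [0,0,0],"gripper": -1},{"linear": [-2.9,1.2,4.1],"angular": [0,0,0],"gripper": -1},{"linear": [-2.9,1.2,4.1],"angular": [0,0,0],"gripper": -1}])

```text
time_s: 22.15
position: [0.5981, 0.2542, 0.1714]
tool_rot: [[-0.048, 0.998, -0.033], [0.817, 0.058, 0.574], [0.575, 0.0, -0.818]]
ft_force: [-0.9, 0.3, 1.8]
grip_width: 0.0074
```

Emit:
servo_tool(commands=[{"linear": [0,0,0],"angular": [0,0,0],"gripper": -0.85},{"linear": [0,0,0],"angular": [0,0,0],"gripper": -0.7},{"linear": [0,0,0],"angular": [0,0,0],"gripper": -0.6},{"linear": [0,0,0],"angular": [0,0,0],"gripper": -0.5},{"linear": [0,0,0],"angular": [0,0,0],"gripper": -0.5},{"linear": [0,0,0],"angular": [0,0,0],"gripper": -0.5}])

```text
time_s: 22.75
position: [0.598, 0.2541, 0.1711]
tool_rot: [[-0.048, 0.998, -0.034], [0.817, 0.058, 0.573], [0.574, -0.0, -0.819]]
ft_force: [-0.0, 0.8, -0.3]
grip_width: 0.0213
```

Run:
```python
from rows import *
s=env.observe();print(s["time_s"],s["ft_force"].round(2),s["grip_width"],seatnow(s))
p=env.get_image("wrist"); cv2.imwrite("pics/w19.png",p["frame"])
```

```text
22.75 [-0.05  0.82 -0.28] 0.021336886914389123 (array([ 1.224e-01, -2.000e-04,  2.295e-01]), np.float64(-90.14))
```

View pics/w19.png

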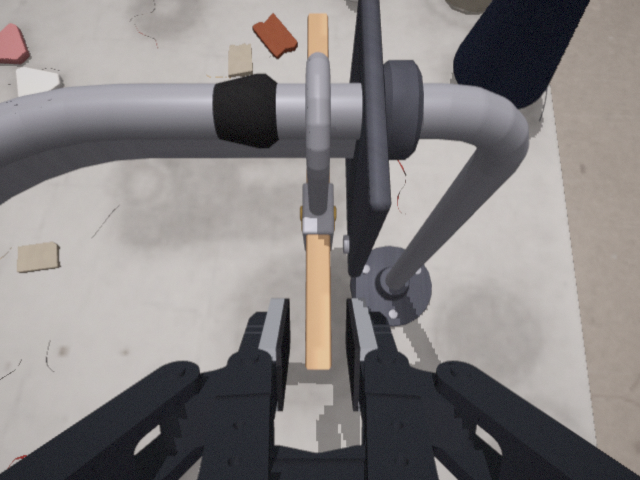

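Emit:
servo_tool(commands=[{"linear": [0,0,-4],"angular": [0,0,0],"gripper": -0.5},{"linear": [0,0,-12],"angular": [0,0,0],"gripper": -0.5},{"linear": [0,0,-25],"angular": [0,0,0],"gripper": -0.5},{"linear": [0,0,-40],"angular": [0,0,0],"gripper": -0.5},{"linear": [0,0,-60],"angular": [0,0,0],"gripper": -0.5},{"linear": [0,0,-80],"angular": [0,0,0],"gripper": -0.5},{"linear": [0,0,-80],"angular": [0,0,0],"gripper": -0.5},{"linear": [0,0,-80],"angular": [0,0,0],"gripper": -0.5},{"linear": [0,0,-80],"angular": [0,0,0],"gripper": -0.5},{"linear": [0,0,-80],"angular": [0,0,0],"gripper": -0.5}])

```text
time_s: 23.8
position: [0.6004, 0.2086, 0.2359]
tool_rot: [[-0.047, 0.998, -0.035], [0.817, 0.059, 0.573], [0.575, -0.002, -0.818]]
ft_force: [0.2, 0.9, -0.7]
grip_width: 0.0216
```

Run:
```python
from rows import *
s=env.observe();print(s["time_s"],s["ft_force"].round(2),s["position"].round(4))
p=env.get_image("wrist"); cv2.imwrite("pics/w20.png",p["frame"])
RR=Rn.from_euler("z",RY,degrees=True).as_matrix()
print(proj(p,np.array([[.1215,.065,.195],[.1215,-.065,.195],[.1215,0,.243]])@RR.T+RO,s).round(1))
p=env.get_image("side"); crop(p,240,130,400,310,"s20.png",3.6)
```

```text
23.8 [ 0.21  0.9  -0.68] [0.6004 0.2086 0.2359]
[[318.1  48.3]
 [318.7 272.2]
 [318.4  90.7]]
```

View pics/w20.png

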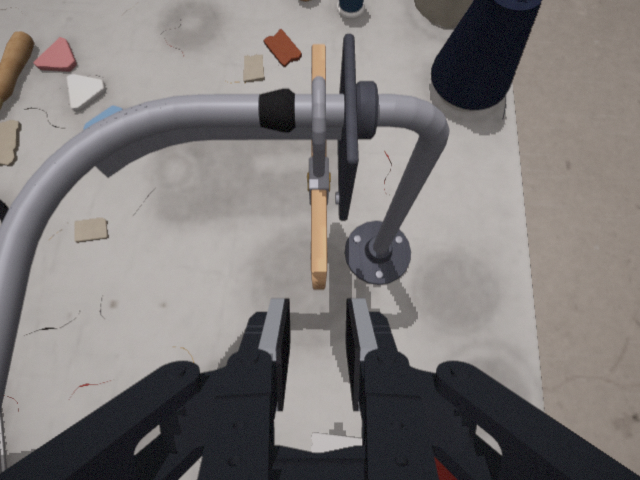

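View pics/s20.png

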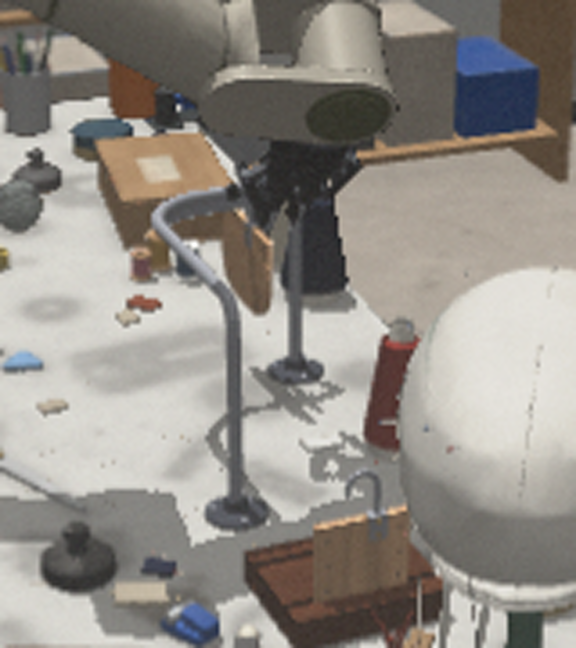

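Run:
```python
from rig import env
print(env.close_job())
```

```text
the job is handed in; nothing more can be done
None
```

The flap template is parked on the short arm of the rail, hanging freely between the keeper ring and the end plate. I handed the job in at about 24 s; no verdict was reported.

- **Hanging it:** I gripped the flap template by its free side and lifted it out of its groove. I hung it on the long arm, opened the fingers so it hung alone for about 0.5 s, then gripped it again.
- **Moving it along:** I did not slide it with its weight on the tube. I carried it along the rail with the hook lifted 3.5–4.5 mm, still around the tube, through the bend and over the ring. Then I set it down, let go and backed off 80 mm.
- **Contact on the way:** At the start of the bend the gripper touched the short arm with about 9 N. I backed off and turned the template before entering the bend. After that the force reading stayed at about the template's own weight until I set it down.

**Last checks:**
- In the wrist picture the hook sits mid-way between ring and plate. The board's ends are within a few pixels of where they should be for hanging upright.
- The fingers are clear of the board.
- In the side view the panel template still stands in its groove and the red thread cone is upright.
- By eye none of these disagreed. I did not measure the panel template's exact shift or the template's exact tilt.

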